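# Fit the soap cutter's gauge plate from behind the drying bars

## Task

Clear the three soap bars off the drying board and stand them upright in the black side tray; only then take the gauge plate from behind them and slide it under the cutter's beam, fully home against the back stop. With the plate in, stand each bar back upright, centred and square on the pad of its own colour, without toppling a bar at any time or disturbing the amber bottle.

Things in the scene. Friction and masses are not known exactly. Their poses are not given: they have to be found in the camera images.
- honey_bar: Loose honey-brown bar of soap with oat flakes on top, standing upright: 58 (x) x 34 (y) x 90 mm high, about 160 g. Origin: centre of its underside; x along its 58 mm width, z up. It starts on the pad of its own colour. Best pinched from above across the 34 mm.
- green_bar: Loose green bar of soap with oat flakes on top, standing upright: 58 (x) x 34 (y) x 90 mm high, about 160 g. Origin: centre of its underside; x along its 58 mm width, z up. It starts on the pad of its own colour. Best pinched from above across the 34 mm.
- violet_bar: Loose violet bar of soap with oat flakes on top, standing upright: 58 (x) x 34 (y) x 90 mm high, about 160 g. Origin: centre of its underside; x along its 58 mm width, z up. It starts on the pad of its own colour. Best pinched from above across the 34 mm.
- honey_pad: Fixed honey-brown pad, 64 (x) x 40 (y) x 3 mm, home of the honey-brown bar, on the wooden drying board (fixed, 200 x 170 mm, top 10 mm above the table). Origin: centre of its underside, at 10 mm; its top is at 13 mm. The pads share the board's yaw (within 0.2 rad) and form a U round the gauge plate's grip block: one nearest the robot, one on each side.
- green_pad: Fixed green pad, 64 (x) x 40 (y) x 3 mm, home of the green bar, on the wooden drying board (fixed, 200 x 170 mm, top 10 mm above the table). Origin: centre of its underside, at 10 mm; its top is at 13 mm. The pads share the board's yaw (within 0.2 rad) and form a U round the gauge plate's grip block: one nearest the robot, one on each side.
- violet_pad: Fixed violet pad, 64 (x) x 40 (y) x 3 mm, home of the violet bar, on the wooden drying board (fixed, 200 x 170 mm, top 10 mm above the table). Origin: centre of its underside, at 10 mm; its top is at 13 mm. The pads share the board's yaw (within 0.2 rad) and form a U round the gauge plate's grip block: one nearest the robot, one on each side.
- gauge_plate: Loose aluminium plate lying flat on the board behind the bars, 110 (x) x 56 (y) x 8 mm, 180 g. Red grip block on it, 26 (x) x 24 (y) mm, centred at x -42 mm, top 44 mm above the plate's underside; pinch it from above across the 24 mm once the bars are gone (no room before). Origin: centre of the plate's underside; the +x end, away from the robot, enters the slot first.
- cutter: Fixed white soap cutter. Origin on the table; +x: way in, away from robot (yaw within 0.2 rad). Bed x -115 to 130, 130 wide, top z 16 mm. Slot entered from -x: guides x 5 to 85, 14 high on the bed, inner faces y +-36; dark beam over them x 34 to 56, z 30 to 52; stop face x 85. Plate fully home: its origin at x 30, y 0, z 16, grip block outside. Behind x 105: folded wire bow, z to 70.
- side_tray: Fixed black shallow tray, the side area: 260 (x) x 130 (y) x 18 mm high outside, walls and floor 5 mm thick. Origin: centre of its underside on the table; yaw within 0.2 rad. Room for three bars in a row along x.
- oil_bottle: Bystander: amber bottle with a white cap, 48 mm in diameter, 110 mm high, standing on the table beyond the work. Origin: centre of its underside. To be left alone.

How it is judged:
On the way, in this order (a step that is already met when the one before it is completed fails the run):
1. all three bars stand upright and released in the side tray, the gauge plate still lying where it was (within 30 mm) (x of honey_bar in the frame of side_tray between -0.125 and 0.125 m and y of honey_bar in the frame of side_tray between -0.06 and 0.06 m and z of each of honey_bar, green_bar, violet_bar in the frame of side_tray below 0.014 m and angle between each of honey_bar, green_bar, violet_bar's own z axis and vertical below 0.15 rad and linear speed of each of honey_bar, green_bar, violet_bar below 0.03 m/s and contact force between the fingers and honey_bar below 0.5 N and x of green_bar in the frame of side_tray between -0.125 and 0.125 m and y of green_bar in the frame of side_tray between -0.06 and 0.06 m and contact force between the fingers and green_bar below 0.5 N and x of violet_bar in the frame of side_tray between -0.125 and 0.125 m and y of violet_bar in the frame of side_tray between -0.06 and 0.06 m and contact force between the fingers and violet_bar below 0.5 N and distance of gauge_plate from where it was at the start of the episode below 0.03 m), for 0.2 s.
2. the gauge plate is fully home under the beam and released, the bars still standing in the side tray (x of gauge_plate in the frame of cutter between 0.022 and 0.035 m and y of gauge_plate in the frame of cutter between -0.012 and 0.012 m and z of gauge_plate in the frame of cutter between 0.012 and 0.021 m and angle between the x axis of gauge_plate and the x axis of cutter, either way round below 0.2 rad and angle between gauge_plate's own z axis and vertical below 0.1 rad and linear speed of each of gauge_plate, honey_bar, green_bar, violet_bar below 0.03 m/s and contact force between the fingers and gauge_plate below 0.5 N and x of honey_bar in the frame of side_tray between -0.125 and 0.125 m and y of honey_bar in the frame of side_tray between -0.06 and 0.06 m and z of each of honey_bar, green_bar, violet_bar in the frame of side_tray below 0.014 m and angle between each of honey_bar, green_bar, violet_bar's own z axis and vertical below 0.15 rad and contact force between the fingers and honey_bar below 0.5 N and x of green_bar in the frame of side_tray between -0.125 and 0.125 m and y of green_bar in the frame of side_tray between -0.06 and 0.06 m and contact force between the fingers and green_bar below 0.5 N and x of violet_bar in the frame of side_tray between -0.125 and 0.125 m and y of violet_bar in the frame of side_tray between -0.06 and 0.06 m and contact force between the fingers and violet_bar below 0.5 N), for 0.2 s.
At the end, for the whole second after the job is handed in: Each bar stands upright (0.1 rad) on its own-coloured pad, centred within 14 mm, square within 0.25 rad; the plate lies flat on the bed under the beam, within 8 mm of the stop, 12 mm of the middle, 0.2 rad of straight; all released and at rest (horizontal distance between honey_bar and honey_pad below 0.014 m and z of honey_bar in the frame of honey_pad below 0.008 m and angle between the x axis of honey_bar and the x axis of honey_pad, either way round below 0.25 rad and angle between each of honey_bar, green_bar, violet_bar, gauge_plate's own z axis and vertical below 0.1 rad and linear speed of each of honey_bar, green_bar, violet_bar, gauge_plate below 0.03 m/s and contact force between the fingers and honey_bar below 0.5 N and horizontal distance between green_bar and green_pad below 0.014 m and z of green_bar in the frame of green_pad below 0.008 m and angle between the x axis of green_bar and the x axis of green_pad, either way round below 0.25 rad and contact force between the fingers and green_bar below 0.5 N and horizontal distance between violet_bar and violet_pad below 0.014 m and z of violet_bar in the frame of violet_pad below 0.008 m and angle between the x axis of violet_bar and the x axis of violet_pad, either way round below 0.25 rad and contact force between the fingers and violet_bar below 0.5 N and x of gauge_plate in the frame of cutter between 0.022 and 0.035 m and y of gauge_plate in the frame of cutter between -0.012 and 0.012 m and z of gauge_plate in the frame of cutter between 0.012 and 0.021 m and angle between the x axis of gauge_plate and the x axis of cutter, either way round below 0.2 rad and contact force between the fingers and gauge_plate below 0.5 N); the robot touches nothing.
It fails at once if a soap bar is toppled (tilted over 0.6 rad) (angle between any of honey_bar, green_bar, violet_bar's own z axis and vertical above 0.6 rad).
It fails at once if the amber bottle is moved by more than 30 mm or tipped over 0.4 rad (distance of oil_bottle from where it was at the start of the episode above 0.03 m or angle between oil_bottle's own z axis and vertical above 0.4 rad).
It also fails if it takes over 144 s, if anything falls off the work surface, if the arm or the gripper's body presses on something with over 40 N, if the wrist force passes 120 N, or if a joint passes its speed limit or range.

## Robot

A 6-joint arm with a two-finger parallel gripper is mounted at the origin on the work surface. World frame = base frame: x ahead of the robot, y to its left, z up, the work surface at z = 0. Lengths are in m, angles in rad, forces in N, time in s.
With the tool pointing down it reaches from about 0.2 to 0.875 m from the base axis. Payload 3.4 kg.
Tool frame: the origin (TCP) lies midway between the tips of the shut fingers; the grasp point (between the pads) lies 19 mm behind it (robot.tcp_to_grasp is the distance from the TCP to the grasp point, in m); z points along the fingers, y is the direction in which the jaws open and shut (so a half turn about z gives the same grasp; the last joint's range is limited). The gripper opens to 94 mm and grips with 3 to 60 N. Pads are 16 mm wide; open, the fingers measure 119 mm over their backs; the gripper's body (75 mm by 177 mm) begins 78 mm behind the grasp point.
Start: joints at [1.127, 0.276, 1.505, -0, 1.361, -0.121], TCP at [0.182, 0.545, 0.205] pointing down, gripper open.
Joint ranges: [-2.89, 2.89], [-0.75, 2.08], [0.22, 2.7], [-1.18, 4.32], [0.11, 2.71], [-2.7, 2.7]. Speed limits (rad/s): [2.57, 2.57, 3.14, 3.14, 3.14, 3.14].

## Interface

Orientations are given as a unit quaternion [w, x, y, z].
In Python, from rig import robot gives the robot as it stands.
- The arm moves only by the shell command python3 -m jog 'ROWS' [FORCE]. ROWS is JSON, a list of rows, each a list of 3 entries, a list of its own where there are three numbers: the opening, from 0 (shut) to 1 (fully open), then the shift along the tool's x, y, z each as a share of 0.03 m, from -1 to 1, then the turn, a rotation vector about the tool's x, y, z each as a share of 4 degrees, from -1 to 1. In form: [[hand, [x, y, z], [ax, ay, az]], ...]. A call has 1 to 8 rows; each row shifts and turns the commanded pose from where the row before left it, along the tool's axes as they then stand; what a row does not reach is not made up. A row lasts 1/12 s, in which the tool goes at most 41.7 mm and 7.16 degrees, less where a joint would pass 70% of its speed; a pose out of reach is approached as far as the arm can. A call with a number of a shift or a turn outside -1 to 1 is refused whole. A call with a gripper value outside its range is refused whole. The fingers move at their own pace and stop on an object; FORCE is the grip in N (left out, the last holds). Time passes only in rows, so rows that do not move let the fingers close. It gives the time, the measured TCP pose, the force and the opening at its end, in the units of the state.
- robot.observe(): the state, without advancing time (a new reading comes with each control period).
- robot.grab_frame(name): name is "scene" or "top" or "wrist"; returns the picture (480x640x3 uint8, red, green, blue); there is no depth.
- robot.camera_model(name): a dict with "fx", "fy", "cx", "cy" (pixels), "k1" (the pictures are not rectified: a ray, as slopes to the right and down, at radius r is drawn at 1 + k1 r^2 times it, then the intrinsics apply), "T" (4x4, takes a point from camera to world coordinates); the wrist camera has in their place "T_tool_cam" (4x4, takes a point from camera to tool coordinates, whose origin is the TCP and whose axes are the flange's). Camera axes: x right, y down, z forward; pixel columns grow to the right and rows downward; lengths in m; the calibration is good to about 2 mm. A picture is of the moment at which its call begins: read the wrist's pose just before it. camera_model takes no time and is no camera call.
- robot.job_done(): hands the job in, once; it reports no verdict.
The state is a dict: "t": time; "joint_pos": joint angles; "joint_vel": joint speeds; "joint_efforts": joint torques, N m; "tcp_pos": TCP position; "tcp_rot": TCP orientation; "force": force on the tool from outside, world axes, zero at the start; "wrist_torque": the same for the moment, N m; "finger_gap": opening from 0.0 (shut) to 1.0 (fully open).
Only numpy, scipy, OpenCV 4.12 (cv2) and the standard library are available. Lean on these libraries where they do the work, as an engineer would, in place of code of your own. Each camera call takes 0.05 s, during which the arm holds its last target. There are 200 camera calls.

## Working session

There is one attempt and no reset: what is moved stays moved. The work goes in short steps, Python scripts to look and compute and a shell command to move; the robot and the scene stay as the last step left them, time stands still between calls to the robot, and variables do not carry over. Pictures are saved under pics/ and viewed, about 12 in all and at most 16, crops included, and the job is handed in when it is done.

```bash
ls; mkdir -p pics; python3 - <<'E'
from rig import robot
import cv2,numpy as np
np.set_printoptions(precision=4,suppress=True)
s=robot.observe();print(s)
for n in("top","scene"):
    f=robot.grab_frame(n);cv2.imwrite(f"pics/{n}0.png",f[:,:,::-1])
for n in("top","scene","wrist"):print(n,robot.camera_model(n))
E
```

```text
pics
{'t': 0.0, 'joint_pos': array([ 1.127 ,  0.2766,  1.5061, -0.    ,  1.3607, -0.121 ]), 'joint_vel': array([ 0.0014,  0.0003, -0.0001,  0.0008, -0.0011,  0.0008]), 'joint_efforts': array([  0.0024, -40.4587, -23.7234,   0.0702,   0.0346,  -0.0002]), 'tcp_pos': array([0.1822, 0.5448, 0.2046]), 'tcp_rot': array([-0.0002,  0.1607,  0.987 , -0.0009]), 'force': array([-0.5176,  0.0344,  0.0645]), 'wrist_torque': array([0.0083, 0.0281, 0.0053]), 'finger_gap': 1.0023049536733453}
top {'fx': 592.5329233139299, 'fy': 592.5329233139299, 'cx': 323.98989712572745, 'cy': 249.4879706332013, 'k1': -0.1821909548918342, 'T': array([[ 0.0067, -0.9936,  0.1124,  0.5183],
       [-0.9997, -0.0042,  0.0226, -0.028 ],
       [-0.022 , -0.1125, -0.9934,  1.1568],
       [ 0.    ,  0.    ,  0.    ,  1.    ]])}
scene {'fx': 523.8823778979237, 'fy': 523.8823778979237, 'cx': 313.34297580583325, 'cy': 243.56313817097276, 'k1': -0.0531301459291525, 'T': array([[-0.7216,  0.4872, -0.4918,  1.1497],
       [ 0.6921,  0.4924, -0.5278,  0.5568],
       [-0.015 , -0.7213, -0.6925,  0.8035],
       [ 0.    ,  0.    ,  0.    ,  1.    ]])}
wrist {'fx': 380.0527810658052, 'fy': 380.0527810658052, 'cx': 319.9161968712522, 'cy': 233.91421909047688, 'k1': -0.047540271663412986, 'T_tool_cam': array([[-0.0002, -0.9675, -0.2527,  0.0729],
       [ 1.    , -0.0002,  0.0002, -0.0003],
       [-0.0002, -0.2527,  0.9675, -0.1798],
       [ 0.    ,  0.    ,  0.    ,  1.    ]])}
```

View pics/top0.png

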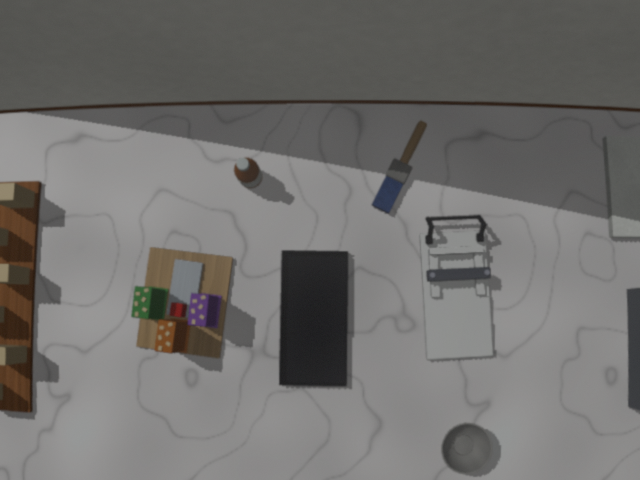

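View pics/scene0.png

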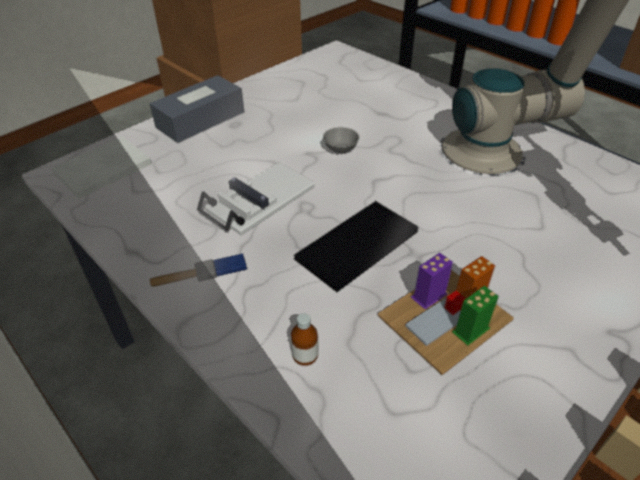

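The top view shows the board at about (185,302), with the green bar on the left, violet on the right and honey nearest the robot. The tray is at (314,318), the cutter at (458,290) and the bottle at (247,170). I'll measure them next.

```bash
cat > h.py <<'E'
from rig import robot
import cv2,numpy as np
from scipy.spatial.transform import Rotation as R
from scipy.optimize import least_squares
np.set_printoptions(precision=4,suppress=True)
def tool():
    s=robot.observe();q=s["tcp_rot"];T=np.eye(4);T[:3,:3]=R.from_quat(q[[1,2,3,0]]).as_matrix();T[:3,3]=s["tcp_pos"];return T
class Cam:
    def __init__(s,n):
        m=robot.camera_model(n);s.m=m
        s.T=m["T"] if "T" in m else tool()@m["T_tool_cam"]
        s.K=np.array([[m["fx"],0,m["cx"]],[0,m["fy"],m["cy"]],[0,0,1.]]);s.d=np.array([m["k1"],0,0,0,0.]);s.n=n
    def grab(s): s.img=np.ascontiguousarray(robot.grab_frame(s.n)[:,:,::-1]);return s.img
    def proj(s,P):
        Ti=np.linalg.inv(s.T);return cv2.projectPoints(np.array(P,float).reshape(-1,3),cv2.Rodrigues(Ti[:3,:3])[0],Ti[:3,3],s.K,s.d)[0][:,0]
    def plane(s,uv,z):
        u=cv2.undistortPoints(np.array(uv,float).reshape(-1,1,2),s.K,s.d)[:,0]
        r=np.c_[u,np.ones(len(u))]@s.T[:3,:3].T;return s.T[:3,3]+r*((z-s.T[2,3])/r[:,2])[:,None]
def rect(mask):
    c=max(cv2.findContours(mask.astype(np.uint8),cv2.RETR_EXTERNAL,cv2.CHAIN_APPROX_NONE)[0],key=cv2.contourArea);return c[:,0].astype(float)
def place(pose,pts): # pose x,y,yaw,z
    x,y,a,z=pose;c,s=np.cos(a),np.sin(a);p=np.array(pts,float);return np.c_[x+c*p[:,0]-s*p[:,1],y+s*p[:,0]+c*p[:,1],z+p[:,2]]
def box(x0,x1,y0,y1,z0,z1): return [(x,y,z) for z in(z0,z1) for x,y in((x0,y0),(x1,y0),(x1,y1),(x0,y1))]
def wire(img,cam,pose,b,col,k=1,o=(0,0)):
    p=((cam.proj(place(pose,b))-o+.5)*k).astype(int)
    for i in range(4):
        for a,c in((i,(i+1)%4),(i+4,(i+1)%4+4),(i,i+4)): cv2.line(img,tuple(map(int,p[a])),tuple(map(int,p[c])),col,1)
E
python3 - <<'E'
from h import *
c=Cam("top");f=c.grab();hsv=cv2.cvtColor(f,cv2.COLOR_BGR2HSV)
# tray: dark in region
m=np.zeros((480,640),bool);m[230:400,265:365]=f[230:400,265:365].max(2)<60
p=rect(m);w=c.plane(p,.018);r=cv2.minAreaRect(w[:,:2].astype(np.float32)*1000);print("tray@18",r)
# bars tops
H,S,V=cv2.split(hsv)
for n,(a,b) in dict(green=(45,85),violet=(120,150),honey=(5,16)).items():
    m=np.zeros((480,640),bool);R_=(slice(270,370),slice(120,230));m[R_]=((H>=a)&(H<=b)&(S>(150 if n=="honey" else 90)))[R_]
    q=rect(m);print(n,m.sum(),q.min(0),q.max(0))
k=6
cv2.imwrite("pics/b0.png",cv2.resize(f[240:365,120:245],None,fx=4.7,fy=4.7,interpolation=cv2.INTER_CUBIC))
cv2.imwrite("pics/c0.png",cv2.resize(f[205:365,410:500],None,fx=3.7,fy=3.7,interpolation=cv2.INTER_CUBIC))
E
python3 - <<'E'
import cv2,numpy as np
a=cv2.imread("pics/b0.png")[:587];b=cv2.imread("pics/c0.png")[:587]
o=np.zeros((590,800,3),np.uint8);b=b[:, :212] if a.shape[1]+b.shape[1]>800 else b
print(a.shape,b.shape)
E
```

```text
tray@18 ((515.501708984375, 17.092918395996094), (257.13519287109375, 128.17996215820312), 0.19213515520095825)
green 519 [132. 287.] [167. 318.]
violet 639 [188. 294.] [220. 326.]
honey 561 [155. 319.] [188. 351.]
(587, 588, 3) (587, 212, 3)
```

View pics/b0.png

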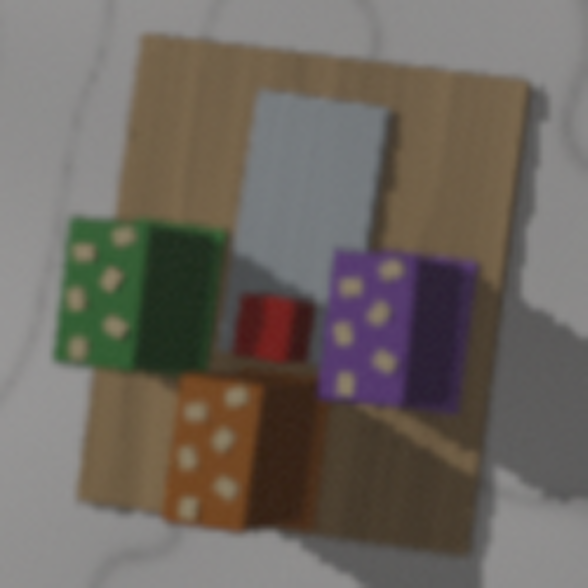

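View pics/c0.png

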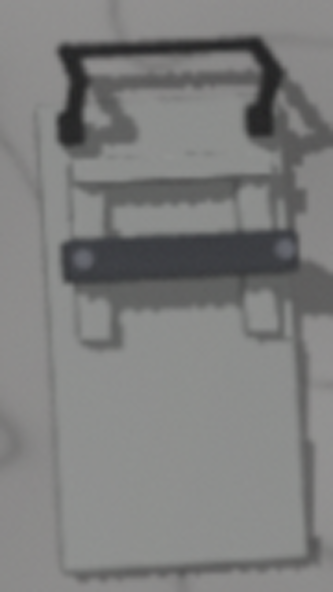

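The board crop shows four sharp board corners and the top-face corners of all three bars. The cutter crop shows the front bed corners, the beam edges and the front ends of the guides. I'll fit poses to these.

```bash
python3 - <<'E'
from h import *
c=Cam("top");c.img=cv2.imread("pics/top0.png")
def fit(pts,uv,x0):
    r=least_squares(lambda p:(c.proj(place([p[0],p[1],p[2],0],pts))-uv).ravel(),x0,loss="soft_l1");print(r.x,"res px",np.abs(r.fun).max().round(2),r.fun.reshape(-1,2).round(1).tolist());return r.x
def q(a,k,o): return (np.array(a,float)+.5)/k-.5+o
B=lambda a:q(a,4.7,(120,240));C=lambda a:q(a,3.7,(410,205))
print("board");fb=fit([(.1,.085,.01),(.1,-.085,.01),(-.1,-.085,.01),(-.1,.085,.01)],B([(141,35),(529,80),(472,553),(78,500)]),[.5,.24,0])
t=[(.029,.017,.103),(.029,-.017,.103),(-.029,-.017,.103),(-.029,.017,.103)]
P={}
for n,a in dict(green=[(72,217),(148,222),(135,371),(55,362)],violet=[(333,248),(415,255),(404,408),(320,400)],honey=[(182,373),(265,378),(247,530),(166,523)]).items():
    print(n);P[n]=fit(t,B(a),[.5,.24,0])
for n in P:
    d=P[n][:2]-fb[:2];a=fb[2];print(n,"in board",d@[np.cos(a),np.sin(a)],d@[-np.sin(a),np.cos(a)])
print("plate");fp=fit([(.055,.028,.018),(.055,-.028,.018)],B([(260,92),(389,107)]),[.5,.24,-.1])
print("cutter");fc=fit([(-.115,.065,.016),(-.115,-.065,.016),(.13,.065,.016),(.056,.065,.052),(.056,-.065,.052),(.034,-.065,.052),(.034,.065,.052),(.005,.036,.03),(.005,-.036,.03)],
 C([(62,572),(312,558),(38,105),(62,242),(296,232),(298,268),(66,283),(112,345),(245,333)]),[.5,-.25,0])
print("tray");
cv2.imwrite("pics/x.png",c.img)
E
```

```text
board
[ 0.5441  0.2725 -0.1059] res px 0.7 [[-0.2, -0.5], [0.4, -0.7], [-0.1, 0.6], [-0.1, 0.6]]
green
[ 0.5401  0.3278 -0.0734] res px 0.8 [[-0.8, -0.5], [0.8, 0.0], [0.4, 0.1], [-0.4, 0.3]]
violet
[ 0.5283  0.2219 -0.0623] res px 0.55 [[-0.4, 0.2], [0.6, 0.1], [0.2, -0.2], [-0.4, -0.0]]
honey
[ 0.4801  0.2811 -0.0809] res px 0.69 [[-0.4, -0.4], [0.0, 0.4], [0.7, 0.2], [-0.2, -0.3]]
green in board -0.009834663409889744 0.05453374625015109
violet in board -0.010300725099548462 -0.05199506410957405
honey in board -0.06450908864187978 0.0017244853241942595
plate
[ 0.569   0.269  -0.1069] res px 0.08 [[-0.1, -0.0], [0.1, 0.0]]
cutter
[ 0.5535 -0.2594  0.0511] res px 3.24 [[0.5, 0.8], [-0.6, 0.6], [-0.4, 0.2], [-1.8, -0.4], [3.0, -1.1], [3.2, 0.8], [-2.2, 0.2], [-0.3, -1.4], [0.8, -0.1]]
tray
```

```bash
cat > goto.py <<'E'
import sys
from h import *
# args: x y z yaw, chained targets separated by '/'; prints turn (units of 4 deg, tool axes) then shift (units of 30 mm)
T=tool();
for g in " ".join(sys.argv[1:]).split("/"):
    x,y,z,a=map(float,g.split());c,s=np.cos(a),np.sin(a)
    G=np.array([[-c,-s,0],[-s,c,0],[0,0,-1.]]).T
    G=np.c_[[-c,-s,0],[-s,c,0],[0,0,-1]]
    rv=R.from_matrix(T[:3,:3].T@G).as_rotvec()
    print("turn",np.degrees(rv)/4,"shift after turn",G.T@([x,y,z]-T[:3,3])/.03)
    T=np.eye(4);T[:3,:3]=G;T[:3,3]=x,y,z
E
python3 goto.py .480 .281 .185 -.08 / .480 .281 .062 -.08 / .480 .281 .185 -.08 / .435 .017 .185 0.0 / .435 .017 .056 0.0
```

```text
turn [-0.0186 -0.0042 -3.4773] shift after turn [-10.5967  -7.9765   0.6612]
turn [0. 0. 0.] shift after turn [0.  0.  4.1]
turn [0. 0. 0.] shift after turn [ 0.   0.  -4.1]
turn [ 0.      0.     -1.1459] shift after turn [ 1.5 -8.8  0. ]
turn [0. 0. 0.] shift after turn [0.  0.  4.3]
```

```bash
python3 -m jog '[[0.8,[0,0,0],[0,0,-0.87]],[0.8,[0,0,0],[0,0,-0.87]],[0.8,[0,0,0],[0,0,-0.87]],[0.8,[0,0,0],[0,0,-0.87]]]' 20
python3 -m jog '[[0.8,[-0.8,-0.6,0.05],[0,0,0]],[0.8,[-0.8,-0.6,0.05],[0,0,0]],[0.8,[-0.8,-0.6,0.05],[0,0,0]],[0.8,[-0.8,-0.6,0.05],[0,0,0]],[0.8,[-0.8,-0.6,0.05],[0,0,0]],[0.8,[-0.8,-0.6,0.05],[0,0,0]],[0.8,[-0.8,-0.6,0.05],[0,0,0]],[0.8,[0,0,0],[0,0,0]]]'
python3 goto.py .480 .281 .205 -.08
python3 - <<'E'
from h import *
c=Cam("wrist");f=c.grab()
P=dict(green=(.5401,.3278,-.0734),violet=(.5283,.2219,-.0623),honey=(.4801,.2811,-.0809))
for n,p in P.items(): wire(f,c,(*p,.013),box(-.029,.029,-.017,.017,0,.09),(255,255,0))
wire(f,c,(.5441,.2725,-.1059,0),box(-.1,.1,-.085,.085,0,.01),(0,255,255))
wire(f,c,(.569,.269,-.1069,.01),box(-.055,.055,-.028,.028,0,.008),(255,0,255))
cv2.imwrite("pics/w0.png",f)
E
```

```text
t: 0.48
tcp_pos: [0.1823, 0.5451, 0.2051]
tcp_rot: [-0.0, 0.038, 0.999, -0.0]
force: [0.4, 0.4, -0.2]
finger_gap: 0.805
t: 1.15
tcp_pos: [0.3432, 0.403, 0.1944]
tcp_rot: [0.001, 0.042, 0.999, -0.001]
force: [-1.2, -0.1, -0.8]
finger_gap: 0.797
turn [-0.0381  0.0281 -0.0575] shift after turn [-4.8698 -3.6878 -0.3521]
```

View pics/w0.png

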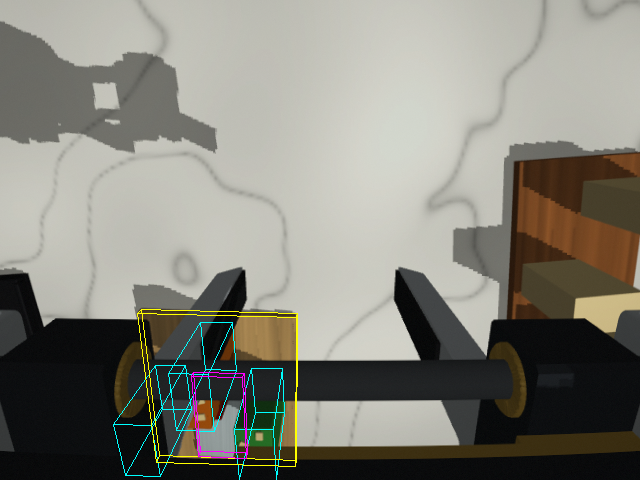

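The wrist view agrees with the fitted board, plate and bar outlines: the board's left edge is at about x 140 and the honey top at (205,412). I'll carry on to the honey bar.

```bash
python3 -m jog '[[0.8,[-0.81,-0.615,0.05],[0,0,0]],[0.8,[-0.81,-0.615,0.05],[0,0,0]],[0.8,[-0.81,-0.615,0.05],[0,0,0]],[0.8,[-0.81,-0.615,0.05],[0,0,0]],[0.8,[-0.81,-0.615,0.05],[0,0,0]],[0.8,[-0.81,-0.615,0.05],[0,0,0]],[0.8,[0,0,0],[0,0,0]],[0.8,[0,0,0],[0,0,0]]]'
python3 goto.py .480 .281 .185 -.08
```

```text
t: 1.87
tcp_pos: [0.4765, 0.2845, 0.1855]
tcp_rot: [-0.001, 0.041, 0.999, 0.0]
force: [-0.5, -0.1, -0.2]
finger_gap: 0.799
turn [ 0.0066 -0.0181 -0.0236] shift after turn [-0.1263 -0.106   0.0181]
```

```bash
python3 -m jog '[[0.8,[-0.12,-0.1,0],[0,0,0]],[0.8,[0,0,0.7],[0,0,0]],[0.8,[0,0,0.7],[0,0,0]],[0.8,[0,0,0.7],[0,0,0]],[0.8,[0,0,0.7],[0,0,0]],[0.8,[0,0,0.7],[0,0,0]],[0.8,[0,0,0.6],[0,0,0]],[0.8,[0,0,0],[0,0,0]]]'
python3 -m jog '[[0.2,[0,0,0],[0,0,0]],[0.2,[0,0,0],[0,0,0]],[0.2,[0,0,0],[0,0,0]],[0.2,[0,0,0],[0,0,0]],[0.2,[0,0,0],[0,0,0]],[0.2,[0,0,0],[0,0,0]]]' 20
python3 goto.py .480 .281 .185 -.08
```

```text
t: 2.53
tcp_pos: [0.4759, 0.2812, 0.0598]
tcp_rot: [-0.003, 0.039, 0.999, -0.001]
force: [-0.7, -0.5, -0.3]
finger_gap: 0.801
t: 3.03
tcp_pos: [0.4801, 0.2813, 0.0637]
tcp_rot: [0.001, 0.04, 0.999, 0.0]
force: [-0.8, 0.4, 0.4]
finger_gap: 0.412
turn [0.0109 0.0178 0.0011] shift after turn [ 0.0019 -0.0086 -4.0423]
```

```bash
python3 -m jog '[[0.2,[0,0,0],[0,0,0]],[0.2,[0,0,0],[0,0,0]],[0.2,[0,0,0],[0,0,0]],[0.2,[0,0,-0.3],[0,0,0]]]' 20
python3 -m jog '[[0.2,[0,0,-0.3],[0,0,0]],[0.2,[0,0,-0.6],[0,0,0]],[0.2,[0,0,-0.8],[0,0,0]],[0.2,[0,0,-0.8],[0,0,0]],[0.2,[0,0,-0.8],[0,0,0]],[0.2,[0,0,-0.4],[0,0,0]],[0.2,[0,0,0],[0,0,0]]]'
python3 goto.py .435 .017 .185 0.0 / .435 .017 .056 0.0
```

```text
t: 3.37
tcp_pos: [0.4783, 0.2804, 0.0707]
tcp_rot: [-0.002, 0.04, 0.999, -0.001]
force: [0.0, -1.0, -2.3]
finger_gap: 0.364
t: 3.95
tcp_pos: [0.4816, 0.282, 0.1868]
tcp_rot: [0.003, 0.04, 0.999, 0.002]
force: [0.5, -0.5, -1.9]
finger_gap: 0.364
turn [ 0.0465  0.0924 -1.1428] shift after turn [ 1.5549 -8.8336  0.06  ]
turn [0. 0. 0.] shift after turn [0.  0.  4.3]
```

```bash
python3 -m jog '[[0.2,[0.08,-0.4,0],[0,0,-0.1]],[0.2,[0.14,-0.7,0],[0,0,-0.1]],[0.2,[0.14,-0.8,0],[0,0,-0.1]],[0.2,[0.14,-0.8,0],[0,0,-0.1]],[0.2,[0.14,-0.8,0],[0,0,-0.1]],[0.2,[0.14,-0.8,0],[0,0,-0.1]],[0.2,[0.14,-0.8,0],[0,0,-0.1]],[0.2,[0.14,-0.8,0],[0,0,-0.1]]]'
python3 -m jog '[[0.2,[0.14,-0.8,0],[0,0,-0.1]],[0.2,[0.14,-0.7,0],[0,0,-0.1]],[0.2,[0.14,-0.6,0],[0,0,-0.1]],[0.2,[0.07,-0.4,0],[0,0,0]],[0.2,[0,-0.2,0],[0,0,0]],[0.2,[0,0,0],[0,0,0]],[0.2,[0,0,0],[0,0,0]],[0.2,[0,0,0],[0,0,0]]]'
python3 goto.py .435 .017 .185 0.0 / .435 .017 .056 0.0
```

```text
t: 4.62
tcp_pos: [0.436, 0.1042, 0.1813]
tcp_rot: [-0.002, 0.012, 1.0, -0.0]
force: [1.3, 0.3, -2.4]
finger_gap: 0.363
t: 5.28
tcp_pos: [0.4223, 0.0258, 0.1825]
tcp_rot: [-0.0, 0.001, 1.0, 0.0]
force: [-0.4, -0.1, -1.9]
finger_gap: 0.361
turn [ 0.0103 -0.0129 -0.039 ] shift after turn [-0.4222 -0.2944 -0.0834]
turn [0. 0. 0.] shift after turn [0.  0.  4.3]
```

```bash
python3 -m jog '[[0.2,[-0.42,-0.29,0],[0,0,0]],[0.2,[0,0,0.4],[0,0,0]],[0.2,[0,0,0.7],[0,0,0]],[0.2,[0,0,0.8],[0,0,0]],[0.2,[0,0,0.8],[0,0,0]],[0.2,[0,0,0.7],[0,0,0]],[0.2,[0,0,0.4],[0,0,0]],[0.2,[0,0,0.2],[0,0,0]]]'
python3 -m jog '[[0.2,[0,0,0],[0,0,0]],[0.2,[0,0,0],[0,0,0]],[0.2,[0,0,0],[0,0,0]],[0.2,[0,0,0],[0,0,0]]]'
python3 goto.py .435 .017 .056 0.0
```

```text
t: 5.95
tcp_pos: [0.4349, 0.0168, 0.0611]
tcp_rot: [-0.001, 0.001, 1.0, 0.0]
force: [-0.2, -0.4, -2.0]
finger_gap: 0.364
t: 6.28
tcp_pos: [0.4364, 0.0165, 0.0639]
tcp_rot: [0.001, 0.001, 1.0, -0.0]
force: [-0.1, -0.2, -2.7]
finger_gap: 0.36
turn [-0.0034  0.0348 -0.0404] shift after turn [0.045  0.0177 0.2632]
```

```bash
python3 -m jog '[[0.2,[0,0,0.06],[0,0,0]],[0.2,[0,0,0.06],[0,0,0]],[0.2,[0,0,0.06],[0,0,0]],[0.2,[0,0,0],[0,0,0]]]'
python3 -m jog '[[0.2,[0,0,0.04],[0,0,0]],[0.2,[0,0,0],[0,0,0]]]'
python3 -m jog '[[0.2,[0,0,0.04],[0,0,0]],[0.2,[0,0,0],[0,0,0]]]'
```

```text
t: 6.62
tcp_pos: [0.4349, 0.0166, 0.0574]
tcp_rot: [-0.0, 0.002, 1.0, 0.0]
force: [-0.2, -0.1, -1.8]
finger_gap: 0.366
t: 6.78
tcp_pos: [0.435, 0.0166, 0.0562]
tcp_rot: [-0.0, 0.002, 1.0, 0.0]
force: [-0.2, 0.3, -1.8]
finger_gap: 0.361
t: 6.95
tcp_pos: [0.4355, 0.0164, 0.0554]
tcp_rot: [0.0, 0.001, 1.0, -0.0]
force: [0.7, -0.3, 1.1]
finger_gap: 0.361
```

```bash
python3 -m jog '[[0.7,[0,0,0],[0,0,0]],[0.7,[0,0,0],[0,0,0]],[0.7,[0,0,0],[0,0,0]],[0.7,[0,0,0],[0,0,0]],[0.7,[0,0,0],[0,0,0]],[0.7,[0,0,-0.4],[0,0,0]],[0.7,[0,0,-0.8],[0,0,0]],[0.7,[0,0,-1],[0,0,0]]]'
python3 -m jog '[[0.7,[0,0,-1],[0,0,0]],[0.7,[0,0,-1],[0,0,0]],[0.7,[0,0,-0.1],[0,0,-0]],[0.7,[0,0,0],[0,0,0.5]],[0.7,[0,0,0],[0,0,0.55]],[0.7,[0,0,0],[0,0,0]]]'
python3 goto.py .540 .327 .187 -.073
```

```text
t: 7.62
tcp_pos: [0.4334, 0.0168, 0.1204]
tcp_rot: [-0.002, 0.002, 1.0, 0.0]
force: [1.3, 0.2, 0.7]
finger_gap: 0.696
t: 8.12
tcp_pos: [0.4349, 0.0166, 0.1838]
tcp_rot: [-0.0, 0.038, 0.999, 0.0]
force: [0.7, -0.5, 0.6]
finger_gap: 0.703
turn [ 0.0016 -0.0051 -0.0561] shift after turn [-2.7408 10.5741 -0.1062]
```

```bash
python3 -m jog '[[0.7,[-0.22,0.85,0],[0,0,0]],[0.7,[-0.22,0.85,0],[0,0,0]],[0.7,[-0.22,0.85,0],[0,0,0]],[0.7,[-0.22,0.85,0],[0,0,0]],[0.7,[-0.22,0.85,0],[0,0,0]],[0.7,[-0.22,0.85,0],[0,0,0]],[0.7,[-0.22,0.85,0],[0,0,0]],[0.7,[-0.22,0.85,0],[0,0,0]]]'
python3 -m jog '[[0.7,[-0.22,0.85,0],[0,0,0]],[0.7,[-0.22,0.85,0],[0,0,0]],[0.7,[-0.22,0.85,0],[0,0,0]],[0.7,[-0.22,0.85,0],[0,0,0]],[0.7,[-0.1,0.37,0],[0,0,0]],[0.7,[0,0,0],[0,0,0]],[0.7,[0,0,0],[0,0,0]],[0.7,[0,0,0],[0,0,0]]]'
python3 goto.py .540 .327 .187 -.073 / .540 .327 .063 -.073
```

```text
t: 8.78
tcp_pos: [0.5032, 0.2172, 0.1832]
tcp_rot: [-0.001, 0.038, 0.999, -0.0]
force: [0.4, 0.7, -0.1]
finger_gap: 0.697
t: 9.45
tcp_pos: [0.5407, 0.3251, 0.1838]
tcp_rot: [-0.001, 0.038, 0.999, -0.001]
force: [-0.1, -0.6, 0.6]
finger_gap: 0.701
turn [-0.0224 -0.0171 -0.0495] shift after turn [ 0.0264  0.063  -0.1081]
turn [0. 0. 0.] shift after turn [0.     0.     4.1333]
```

```bash
python3 -m jog '[[0.7,[-0.03,0.06,0],[0,0,0]],[0.7,[0,0,0.7],[0,0,0]],[0.7,[0,0,0.8],[0,0,0]],[0.7,[0,0,0.8],[0,0,0]],[0.7,[0,0,0.8],[0,0,0]],[0.7,[0,0,0.7],[0,0,0]],[0.7,[0,0,0.2],[0,0,0]],[0.7,[0,0,0],[0,0,0]]]'
python3 -m jog '[[0.2,[0,0,0],[0,0,0]],[0.2,[0,0,0],[0,0,0]],[0.2,[0,0,0],[0,0,0]],[0.2,[0,0,0],[0,0,0]],[0.2,[0,0,0],[0,0,0]],[0.2,[0,0,0],[0,0,0]],[0.2,[0,0,0],[0,0,0]],[0.2,[0,0,0],[0,0,0]]]' 20
python3 -m jog '[[0.2,[0,0,-0.3],[0,0,0]],[0.2,[0,0,-0.6],[0,0,0]],[0.2,[0,0,-0.8],[0,0,0]],[0.2,[0,0,-0.8],[0,0,0]],[0.2,[0,0,-0.8],[0,0,0]],[0.2,[0,0,-0.6],[0,0,0]],[0.2,[0,0,-0.2],[0,0,0]],[0.2,[0,0,0],[0,0,0]]]'
python3 -m jog '[[0.2,[0,0,0],[0,0,-0.5]],[0.2,[0,0,0],[0,0,-0.55]],[0.2,[0,0,0],[0,0,0]]]'
python3 goto.py .515 .017 .187 0.0
```

```text
t: 10.12
tcp_pos: [0.5411, 0.3267, 0.0627]
tcp_rot: [-0.002, 0.039, 0.999, -0.001]
force: [-0.9, 0.7, -0.5]
finger_gap: 0.701
t: 10.78
tcp_pos: [0.5428, 0.3283, 0.0651]
tcp_rot: [0.001, 0.038, 0.999, 0.0]
force: [-0.2, -1.5, 5.5]
finger_gap: 0.364
t: 11.45
tcp_pos: [0.5431, 0.3287, 0.1888]
tcp_rot: [0.001, 0.038, 0.999, 0.001]
force: [-0.1, -0.6, -1.2]
finger_gap: 0.357
t: 11.7
tcp_pos: [0.5413, 0.3277, 0.1851]
tcp_rot: [-0.002, 0.001, 1.0, -0.001]
force: [1.0, -0.4, -1.4]
finger_gap: 0.359
turn [-0.0203 -0.0484 -0.0343] shift after turn [  0.875  -10.3579  -0.0621]
```

```bash
python3 -m jog '[[0.2,[0.04,-0.5,0],[0,0,0]],[0.2,[0.07,-0.8,0],[0,0,0]],[0.2,[0.07,-0.85,0],[0,0,0]],[0.2,[0.07,-0.85,0],[0,0,0]],[0.2,[0.07,-0.85,0],[0,0,0]],[0.2,[0.07,-0.85,0],[0,0,0]],[0.2,[0.07,-0.85,0],[0,0,0]],[0.2,[0.07,-0.85,0],[0,0,0]]]'
python3 -m jog '[[0.2,[0.07,-0.85,0],[0,0,0]],[0.2,[0.07,-0.85,0],[0,0,0]],[0.2,[0.07,-0.85,0],[0,0,0]],[0.2,[0.07,-0.75,0],[0,0,0]],[0.2,[0.07,-0.5,0],[0,0,0]],[0.2,[0,-0.15,0],[0,0,0]],[0.2,[0,0,0],[0,0,0]],[0.2,[0,0,0],[0,0,0]]]'
python3 goto.py .515 .017 .060 0.0
```

```text
t: 12.37
tcp_pos: [0.5246, 0.1341, 0.1862]
tcp_rot: [-0.001, 0.002, 1.0, -0.0]
force: [0.8, -0.4, -0.9]
finger_gap: 0.36
t: 13.03
tcp_pos: [0.5146, 0.0179, 0.1868]
tcp_rot: [-0.0, 0.002, 1.0, 0.0]
force: [0.2, 0.4, -1.6]
finger_gap: 0.363
turn [ 0.0125 -0.0107 -0.0608] shift after turn [-0.0126 -0.0314  4.2256]
```

```bash
python3 -m jog '[[0.2,[0,0,0.5],[0,0,0]],[0.2,[0,0,0.8],[0,0,0]],[0.2,[0,0,0.8],[0,0,0]],[0.2,[0,0,0.8],[0,0,0]],[0.2,[0,0,0.7],[0,0,0]],[0.2,[0,0,0.4],[0,0,0]],[0.2,[0,0,0.2],[0,0,0]],[0.2,[0,0,0],[0,0,0]]]'
python3 -m jog '[[0.2,[0,0,0.05],[0,0,0]],[0.2,[0,0,0.05],[0,0,0]],[0.2,[0,0,0],[0,0,0]]]'
python3 -m jog '[[0.2,[0,0,0.04],[0,0,0]],[0.2,[0,0,0],[0,0,0]]]'
```

```text
t: 13.7
tcp_pos: [0.514, 0.0189, 0.0598]
tcp_rot: [-0.002, 0.001, 1.0, 0.0]
force: [-0.8, -0.2, -1.4]
finger_gap: 0.36
t: 13.95
tcp_pos: [0.5157, 0.018, 0.0589]
tcp_rot: [0.001, 0.001, 1.0, -0.0]
force: [-0.4, 0.1, -1.6]
finger_gap: 0.362
t: 14.12
tcp_pos: [0.5153, 0.0178, 0.0574]
tcp_rot: [0.001, 0.002, 1.0, -0.0]
force: [0.2, 1.2, -1.1]
finger_gap: 0.355
```

```bash
python3 -m jog '[[0.2,[0,0,0.04],[0,0,0]],[0.2,[0,0,0],[0,0,0]]]'
python3 -m jog '[[0.2,[0,0,0.03],[0,0,0]],[0.2,[0,0,0],[0,0,0]]]'
```

```text
t: 14.28
tcp_pos: [0.5154, 0.0177, 0.057]
tcp_rot: [0.001, 0.002, 1.0, 0.0]
force: [-2.0, 0.4, 6.1]
finger_gap: 0.364
t: 14.45
tcp_pos: [0.5154, 0.0177, 0.057]
tcp_rot: [0.001, 0.002, 1.0, -0.0]
force: [-4.6, 0.3, 10.9]
finger_gap: 0.358
```

```bash
python3 -m jog '[[0.7,[0,0,-0.03],[0,0,0]],[0.7,[0,0,0],[0,0,0]],[0.7,[0,0,0],[0,0,0]],[0.7,[0,0,0],[0,0,0]],[0.7,[0,0,0],[0,0,0]],[0.7,[0,0,-0.4],[0,0,0]],[0.7,[0,0,-0.8],[0,0,0]],[0.7,[0,0,-1],[0,0,0]]]'
python3 -m jog '[[0.7,[0,0,-1],[0,0,0]],[0.7,[0,0,-1],[0,0,0]],[0.7,[0,0,-0.1],[0,0,0.45]],[0.7,[0,0,0],[0,0,0.45]],[0.7,[0,0,0],[0,0,0]],[0.7,[0,0,0],[0,0,0]]]'
python3 goto.py .528 .221 .187 -.063
```

```text
t: 15.12
tcp_pos: [0.5132, 0.0179, 0.1205]
tcp_rot: [-0.003, 0.002, 1.0, 0.0]
force: [1.1, 0.5, 0.3]
finger_gap: 0.703
t: 15.62
tcp_pos: [0.5148, 0.0178, 0.1845]
tcp_rot: [-0.0, 0.033, 0.999, 0.0]
force: [0.5, 0.5, -0.3]
finger_gap: 0.701
turn [ 0.0013 -0.0078 -0.0312] shift after turn [-0.0137  6.7885 -0.084 ]
```

```bash
python3 -m jog '[[0.7,[0,0.8,0],[0,0,0]],[0.7,[0,0.85,0],[0,0,0]],[0.7,[0,0.85,0],[0,0,0]],[0.7,[0,0.85,0],[0,0,0]],[0.7,[0,0.85,0],[0,0,0]],[0.7,[0,0.85,0],[0,0,0]],[0.7,[0,0.85,0],[0,0,0]],[0.7,[0,0.6,0],[0,0,0]]]'
python3 -m jog '[[0.7,[0,0.28,0],[0,0,0]],[0.7,[0,0,0],[0,0,0]],[0.7,[0,0,0],[0,0,0]]]'
python3 goto.py .528 .221 .187 -.063 / .528 .221 .063 -.063
```

```text
t: 16.28
tcp_pos: [0.5274, 0.2144, 0.1838]
tcp_rot: [-0.001, 0.032, 0.999, 0.0]
force: [0.4, 0.3, -0.3]
finger_gap: 0.701
t: 16.53
tcp_pos: [0.528, 0.2203, 0.1841]
tcp_rot: [-0.001, 0.032, 0.999, -0.001]
force: [-0.3, -0.0, 0.0]
finger_gap: 0.702
turn [-0.0183 -0.0175 -0.0256] shift after turn [ 0.0025  0.0248 -0.0963]
turn [0. 0. 0.] shift after turn [0.     0.     4.1333]
```

```bash
python3 -m jog '[[0.7,[0,0.02,0.3],[0,0,0]],[0.7,[0,0,0.7],[0,0,0]],[0.7,[0,0,0.8],[0,0,0]],[0.7,[0,0,0.8],[0,0,0]],[0.7,[0,0,0.8],[0,0,0]],[0.7,[0,0,0.5],[0,0,0]],[0.7,[0,0,0.15],[0,0,0]],[0.7,[0,0,0],[0,0,0]]]'
python3 -m jog '[[0.2,[0,0,0],[0,0,0]],[0.2,[0,0,0],[0,0,0]],[0.2,[0,0,0],[0,0,0]],[0.2,[0,0,0],[0,0,0]],[0.2,[0,0,0],[0,0,0]],[0.2,[0,0,0],[0,0,0]],[0.2,[0,0,0],[0,0,0]],[0.2,[0,0,0],[0,0,0]]]' 20
python3 -m jog '[[0.2,[0,0,-0.3],[0,0,0]],[0.2,[0,0,-0.6],[0,0,0]],[0.2,[0,0,-0.8],[0,0,0]],[0.2,[0,0,-0.8],[0,0,0]],[0.2,[0,0,-0.8],[0,0,0]],[0.2,[0,0,-0.6],[0,0,0]],[0.2,[0,0,-0.2],[0,0,0]],[0.2,[0,0,0],[0,0,0]]]'
python3 -m jog '[[0.2,[0,0,0],[0,0,-0.45]],[0.2,[0,0,0],[0,0,-0.45]],[0.2,[0,0,0],[0,0,0]]]'
python3 goto.py .595 .017 .187 0.0
```

```text
t: 17.2
tcp_pos: [0.5273, 0.2199, 0.0617]
tcp_rot: [-0.002, 0.034, 0.999, -0.001]
force: [-0.9, -0.0, -0.7]
finger_gap: 0.7
t: 17.87
tcp_pos: [0.5289, 0.2214, 0.064]
tcp_rot: [0.001, 0.033, 0.999, 0.0]
force: [-0.9, -0.3, 3.8]
finger_gap: 0.362
t: 18.53
tcp_pos: [0.5293, 0.2217, 0.1879]
tcp_rot: [0.002, 0.033, 0.999, 0.001]
force: [0.4, -0.5, -0.7]
finger_gap: 0.362
t: 18.78
tcp_pos: [0.5273, 0.2211, 0.1845]
tcp_rot: [-0.002, 0.001, 1.0, -0.0]
force: [0.4, 0.8, -1.5]
finger_gap: 0.362
turn [-0.0118 -0.0468 -0.0357] shift after turn [-2.2564 -6.8017 -0.0846]
```

```bash
python3 -m jog '[[0.2,[-0.15,-0.45,0],[0,0,0]],[0.2,[-0.27,-0.8,0],[0,0,0]],[0.2,[-0.27,-0.8,0],[0,0,0]],[0.2,[-0.27,-0.8,0],[0,0,0]],[0.2,[-0.27,-0.8,0],[0,0,0]],[0.2,[-0.27,-0.8,0],[0,0,0]],[0.2,[-0.27,-0.8,0],[0,0,0]],[0.2,[-0.27,-0.8,0],[0,0,0]]]'
python3 -m jog '[[0.2,[-0.2,-0.55,0],[0,0,0]],[0.2,[-0.02,-0.2,0],[0,0,0]],[0.2,[0,0,0],[0,0,0]],[0.2,[0,0,0],[0,0,0]],[0.2,[0,0,0],[0,0,0]]]'
python3 goto.py .595 .017 .060 0.0
```

```text
t: 19.45
tcp_pos: [0.5885, 0.0385, 0.1847]
tcp_rot: [-0.001, 0.002, 1.0, 0.0]
force: [-0.2, -0.8, -1.7]
finger_gap: 0.361
t: 19.87
tcp_pos: [0.5949, 0.0184, 0.1858]
tcp_rot: [-0.001, 0.001, 1.0, 0.001]
force: [0.2, 0.1, -0.3]
finger_gap: 0.358
turn [ 0.0149 -0.0174 -0.036 ] shift after turn [-0.0036 -0.0453  4.1938]
```

```bash
python3 -m jog '[[0.2,[0,-0.04,0.5],[0,0,0]],[0.2,[0,0,0.8],[0,0,0]],[0.2,[0,0,0.8],[0,0,0]],[0.2,[0,0,0.8],[0,0,0]],[0.2,[0,0,0.7],[0,0,0]],[0.2,[0,0,0.4],[0,0,0]],[0.2,[0,0,0.2],[0,0,0]],[0.2,[0,0,0],[0,0,0]]]'
python3 -m jog '[[0.2,[0,0,0.05],[0,0,0]],[0.2,[0,0,0.05],[0,0,0]],[0.2,[0,0,0],[0,0,0]]]'
python3 -m jog '[[0.2,[0,0,0.04],[0,0,0]],[0.2,[0,0,0],[0,0,0]]]'
python3 -m jog '[[0.2,[0,0,0.03],[0,0,0]],[0.2,[0,0,0],[0,0,0]]]'
```

```text
t: 20.53
tcp_pos: [0.5943, 0.0172, 0.059]
tcp_rot: [-0.001, 0.001, 1.0, 0.0]
force: [-0.5, -0.5, -0.7]
finger_gap: 0.36
t: 20.78
tcp_pos: [0.5963, 0.0161, 0.0581]
tcp_rot: [0.001, 0.001, 1.0, -0.0]
force: [-0.2, 0.2, -0.9]
finger_gap: 0.359
t: 20.95
tcp_pos: [0.5959, 0.0159, 0.0566]
tcp_rot: [0.0, 0.002, 1.0, 0.0]
force: [-0.3, 1.0, -1.7]
finger_gap: 0.363
t: 21.12
tcp_pos: [0.5959, 0.0159, 0.056]
tcp_rot: [0.001, 0.002, 1.0, 0.0]
force: [-1.7, -0.4, 3.7]
finger_gap: 0.359
```

Violet is down in the tray. I'll release it, rise, move towards the plate and look from the top camera.

```bash
python3 -m jog '[[0.7,[0,0,0],[0,0,0]],[0.7,[0,0,0],[0,0,0]],[0.7,[0,0,0],[0,0,0]],[0.7,[0,0,0],[0,0,0]],[0.7,[0,0,0],[0,0,0]],[0.7,[0,0,-0.4],[0,0,0]],[0.7,[0,0,-0.8],[0,0,0]],[0.7,[0,0,-1],[0,0,0]]]'
python3 -m jog '[[0.7,[0,0,-1],[0,0,0]],[0.7,[0,0,-1],[0,0,0]],[0.7,[0.6,0,0],[0,0,0]],[0.7,[1,0,0],[0,0,0]],[0.7,[1,0,0],[0,0,0]],[0.7,[1,0,0],[0,0,0]],[0.7,[1,0,0],[0,0,0]],[0.7,[1,0,0],[0,0,0]]]'
python3 -m jog '[[0.7,[1,0,0],[0,0,0.5]],[0.7,[1,0,0],[0,0,0.5]],[0.7,[0,0,0],[0,0,0.5]],[0.7,[0,0,0],[0,0,0]],[0.7,[0,0,0],[0,0,0]]]'
python3 - <<'E'
from h import *
c=Cam("top");f=c.grab();cv2.imwrite("pics/top1.png",f)
cv2.imwrite("pics/t1.png",cv2.resize(f[235:395,120:360],None,fx=3.33,fy=3.33,interpolation=cv2.INTER_CUBIC))
E
python3 goto.py .5272 .2735 .187 -.107
```

```text
t: 21.78
tcp_pos: [0.5938, 0.0161, 0.1197]
tcp_rot: [-0.003, 0.002, 1.0, 0.0]
force: [1.0, -0.2, 0.0]
finger_gap: 0.701
t: 22.45
tcp_pos: [0.4261, 0.0165, 0.181]
tcp_rot: [-0.0, 0.001, 1.0, 0.0]
force: [-0.2, -0.1, -0.2]
finger_gap: 0.697
t: 22.87
tcp_pos: [0.3682, 0.0176, 0.1815]
tcp_rot: [0.001, 0.053, 0.999, -0.0]
force: [0.4, -0.5, -0.3]
finger_gap: 0.696
turn [0.0005 0.0227 0.0004] shift after turn [-4.3452  9.0482 -0.1836]
```

View pics/t1.png

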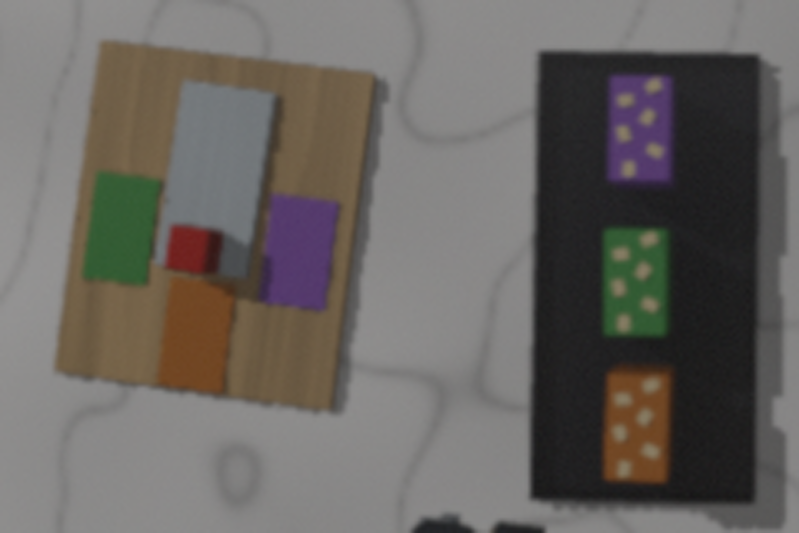

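All three bars stand in the tray: violet at (640,130), green at (635,282) and honey at (637,428). The pads and the plate are fully visible, so I'll measure them.

```bash
python3 - <<'E'
from h import *
c=Cam("top")
def fit(n,hx,hy,z,uv):
    pts=[(hx,hy,z),(hx,-hy,z),(-hx,-hy,z),(-hx,hy,z)]
    uv=(np.array(uv,float)+.5)/3.33-.5+(120,235)
    r=least_squares(lambda p:(c.proj(place([*p,0],pts))-uv).ravel(),[.5,.2,0]);print(n,r.x,r.fun.round(1));return r.x
fb=fit("board",.1,.085,.01,[(101,41),(376,73),(335,410),(57,372)])
for n,a in dict(green=[(98,172),(161,180),(148,285),(83,277)],violet=[(273,195),(338,201),(326,310),(262,304)],honey=[(172,277),(235,284),(224,393),(158,386)]).items():
    p=fit(n+" pad",.032,.02,.013,a);d=p[:2]-fb[:2];a=fb[2];print("  in board",d@[np.cos(a),np.sin(a)],d@[-np.sin(a),np.cos(a)])
p=fit("plate",.055,.028,.018,[(181,80),(276,93),(246,279),(156,265)]);print("block",p[:2]-.042*np.array([np.cos(p[2]),np.sin(p[2])]))
for n,a in dict(violet=[(609,75),(672,76),(672,184),(607,182)],green=[(603,229),(668,229),(667,335),(603,335)],honey=[(605,372),(672,372),(668,484),(603,481)]).items(): fit(n,.029,.017,.095,a)
fit("tray",.13,.065,.018,[(539,51),(759,54),(754,502),(532,498)])
E
```

```text
board [ 0.5437  0.2718 -0.1063] [-0.2 -0.3  0.4 -0.4  0.   0.3 -0.3  0.4]
green pad [ 0.5398  0.3273 -0.1072] [-0.2 -0.4  0.2 -0.4 -0.1  0.5  0.   0.3]
  in board -0.009780484441285119 0.054780401288902714
violet pad [ 0.5273  0.2199 -0.0837] [-0.3 -0.1  0.2  0.1  0.5  0.1 -0.4 -0.1]
  in board -0.010794135493214115 -0.0533385340106755
honey pad [ 0.4781  0.2802 -0.0931] [-0.5 -0.   0.4  0.1  0.1  0.1  0.1 -0.2]
  in board -0.06618949769324921 0.0014801640205024543
plate [ 0.5695  0.2707 -0.125 ] [ 0.5  0.1 -0.5 -0.1  0.3 -0.  -0.4  0.1]
block [0.5278 0.2759]
violet [ 0.595   0.0177 -0.0051] [ 0.1  0.1  0.  -0.  -0.4 -0.2  0.2  0.1]
green [0.5128 0.0196 0.0047] [ 0.3 -0.4 -0.3 -0.3 -0.1  0.4  0.1  0.3]
honey [ 0.4352  0.018  -0.0178] [ 0.5  0.  -0.6  0.5 -0.2 -0.4  0.2 -0.1]
tray [ 0.5164  0.017  -0.0061] [-0.5 -0.5  0.5 -0.7  0.7  0.6 -0.8  0.6]
```

```bash
python3 goto.py .5275 .2757 .18 -.113; python3 -m jog '[[0.7,[-0.4,0.85,0],[0,0,0]],[0.7,[-0.4,0.85,0],[0,0,0]],[0.7,[-0.4,0.85,0],[0,0,0]],[0.7,[-0.4,0.85,0],[0,0,0]],[0.7,[-0.4,0.85,0],[0,0,0]],[0.7,[-0.4,0.85,0],[0,0,0]],[0.7,[-0.4,0.85,0],[0,0,0]],[0.7,[-0.4,0.85,0],[0,0,0]]]'
python3 -m jog '[[0.6,[-0.4,0.85,0],[0,0,0]],[0.6,[-0.4,0.85,0],[0,0,0]],[0.6,[-0.3,0.5,0],[0,0,0.1]],[0.6,[0,0,0],[0,0,0]],[0.6,[0,0,0],[0,0,0]],[0.6,[0,0,0],[0,0,0]]]'
python3 goto.py .5275 .2757 .18 -.113 / .5275 .2757 .027 -.113;
```

```text
turn [0.0005 0.0227 0.0864] shift after turn [-4.2925  9.1481  0.0497]
t: 23.58
tcp_pos: [0.4867, 0.2119, 0.1805]
tcp_rot: [-0.0, 0.053, 0.999, -0.0]
force: [-0.5, -0.8, 1.2]
finger_gap: 0.701
t: 24.08
tcp_pos: [0.5246, 0.2717, 0.1804]
tcp_rot: [-0.001, 0.057, 0.998, -0.001]
force: [-0.4, -0.7, -0.3]
finger_gap: 0.6
turn [-0.0184 -0.0223 -0.0183] shift after turn [-0.0794  0.1432  0.0135]
turn [0. 0. 0.] shift after turn [0.  0.  5.1]
```

```bash
python3 -m jog '[[0.6,[-0.08,0.14,0.3],[0,0,0]],[0.6,[0,0,0.8],[0,0,0]],[0.6,[0,0,0.8],[0,0,0]],[0.6,[0,0,0.8],[0,0,0]],[0.6,[0,0,0.8],[0,0,0]],[0.6,[0,0,0.8],[0,0,0]],[0.6,[0,0,0.4],[0,0,0]],[0.6,[0,0,0.2],[0,0,0]]]'
python3 -m jog '[[0.6,[0,0,0.15],[0,0,0]],[0.6,[0,0,0],[0,0,0]],[0.6,[0,0,0],[0,0,0]]]'
python3 goto.py .5275 .2757 .027 -.113
python3 - <<'E'
from h import *
c=Cam("scene");f=c.grab();cv2.imwrite("pics/s1.png",cv2.resize(f[200:400,340:560],None,fx=2.7,fy=2.7,interpolation=cv2.INTER_CUBIC))
E
```

```text
t: 24.75
tcp_pos: [0.5258, 0.2747, 0.0317]
tcp_rot: [-0.002, 0.058, 0.998, -0.001]
force: [-0.5, -0.9, 0.1]
finger_gap: 0.6
t: 25.0
tcp_pos: [0.5284, 0.2762, 0.0304]
tcp_rot: [0.001, 0.057, 0.998, 0.0]
force: [-0.1, 0.3, -0.5]
finger_gap: 0.604
turn [ 0.0109  0.0181 -0.0287] shift after turn [ 0.0269 -0.0192  0.1133]
```

View pics/s1.png

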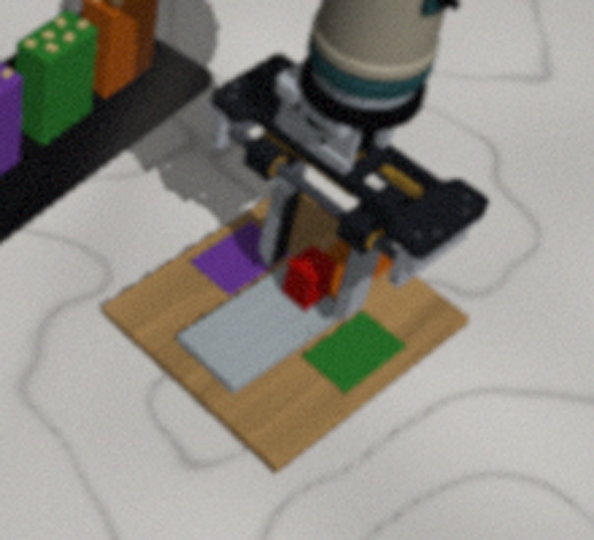

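The fingers straddle the red block at (310,278). I'll grip it and lift.

```bash
python3 -m jog '[[0.1,[0,0,0.06],[0,0,0]],[0.1,[0,0,0],[0,0,0]],[0.1,[0,0,0],[0,0,0]],[0.1,[0,0,0],[0,0,0]],[0.1,[0,0,0],[0,0,0]],[0.1,[0,0,0],[0,0,0]],[0.1,[0,0,0],[0,0,0]],[0.1,[0,0,0],[0,0,0]]]' 50
python3 goto.py .5275 .2757 .165 -.113
python3 -m jog '[[0.1,[0,0,-0.2],[0,0,0]],[0.1,[0,0,-0.4],[0,0,0]],[0.1,[0,0,-0.6],[0,0,0]],[0.1,[0,0,-0.8],[0,0,0]],[0.1,[0,0,-0.8],[0,0,0]],[0.1,[0,0,-0.8],[0,0,0]],[0.1,[0,0,-0.6],[0,0,0]],[0.1,[0,0,-0.4],[0,0,0]]]'
python3 -m jog '[[0.1,[0,0,0],[0,0,-0.6]],[0.1,[0,0,0],[0,0,-0.6]],[0.1,[0,0,0],[0,0,-0.6]],[0.1,[0,0,0],[0,0,-0.55]],[0.1,[0,0,0],[0,0,0]],[0.1,[0,0,0],[0,0,0]]]'
python3 - <<'E'
from h import *
c=Cam("scene");f=c.grab();cv2.imwrite("pics/s2.png",f[100:360,300:600])
E
python3 goto.py .4417 -.2651 .165 .051
```

```text
t: 25.72
tcp_pos: [0.5278, 0.276, 0.028]
tcp_rot: [0.0, 0.057, 0.998, -0.0]
force: [-0.9, -0.2, 2.5]
finger_gap: 0.252
turn [-0.0029  0.0006 -0.0237] shift after turn [ 0.0088 -0.0103 -4.5655]
t: 26.38
tcp_pos: [0.5284, 0.2766, 0.1682]
tcp_rot: [0.001, 0.057, 0.998, 0.001]
force: [0.0, -0.1, -2.8]
finger_gap: 0.251
t: 26.88
tcp_pos: [0.5275, 0.2761, 0.1657]
tcp_rot: [-0.0, -0.024, 1.0, 0.0]
force: [-0.2, -0.7, -1.8]
finger_gap: 0.253
turn [ 0.0013 -0.0083 -0.037 ] shift after turn [  3.7767 -17.8724   0.0236]
```

View pics/s2.png

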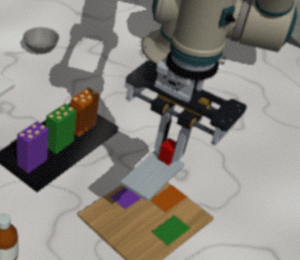

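The plate hangs level in the grip at (155,175). I'll carry it across at height and refine the cutter pose on the way.

```bash
python3 -m jog '[[0.1,[0.1,-0.45,0],[0,0,0]],[0.1,[0.19,-0.9,0],[0,0,0]],[0.1,[0.19,-0.9,0],[0,0,0]],[0.1,[0.19,-0.9,0],[0,0,0]],[0.1,[0.19,-0.9,0],[0,0,0]],[0.1,[0.19,-0.9,0],[0,0,0]],[0.1,[0.19,-0.9,0],[0,0,0]],[0.1,[0.19,-0.9,0],[0,0,0]]]'
python3 -m jog '[[0.1,[0.19,-0.9,0],[0,0,0]],[0.1,[0.19,-0.9,0],[0,0,0]],[0.1,[0.19,-0.9,0],[0,0,0]],[0.1,[0.19,-0.9,0],[0,0,0]],[0.1,[0.19,-0.9,0],[0,0,0]],[0.1,[0.19,-0.9,0],[0,0,0]],[0.1,[0.19,-0.9,0],[0,0,0]],[0.1,[0.19,-0.9,0],[0,0,0]]]'
python3 -m jog '[[0.1,[0.19,-0.9,0],[0,0,0]],[0.1,[0.19,-0.9,0],[0,0,0]],[0.1,[0.19,-0.8,0],[0,0,0]],[0.1,[0.19,-0.5,0],[0,0,0]],[0.1,[0,0,0],[0,0,0]],[0.1,[0,0,0],[0,0,0]]]'
python3 goto.py .4417 -.2651 .165 .051
python3 - <<'E'
from h import *
c=Cam("top")
C=lambda a:(np.array(a,float)+.5)/3.7-.5+(410,205)
pts=np.array([(-.115,.065,.016),(-.115,-.065,.016),(.13,.065,.016),(.005,.036,.03),(.005,-.036,.03)]);uv=C([(62,572),(312,558),(38,105),(112,345),(245,333)])
bm=[(.056,.06,.052),(.056,-.06,.052),(.034,-.06,.052),(.034,.06,.052)];uvb=C([(62,242),(296,232),(298,268),(66,283)])
def res(p):
    b=c.proj(place([*p[:3],0],[(x,np.sign(y)*p[3],z) for x,y,z in bm]))
    return np.r_[(c.proj(place([*p[:3],0],pts))-uv).ravel(),(b-uvb).ravel()]
r=least_squares(res,[.55,-.26,.05,.06],loss="soft_l1");print(r.x,r.fun.reshape(-1,2).round(1).tolist())
f=c.grab();cv2.imwrite("pics/top2.png",f)
wire(f:=cv2.resize(f[200:400,390:540],None,fx=4,fy=3,interpolation=cv2.INTER_CUBIC) if 0 else f,c,(*r.x[:3],0),box(-.115,.13,-.065,.065,0,.016),(0,255,255))
wire(f,c,(*r.x[:3],0),box(.005,.085,-.036,.036,.016,.03),(255,0,255))
cv2.imwrite("pics/k.png",cv2.resize(f[200:380,400:520],None,fx=3.3,fy=3.3,interpolation=cv2.INTER_NEAREST))
E
```

```text
t: 27.6
tcp_pos: [0.4939, 0.0697, 0.166]
tcp_rot: [-0.0, -0.024, 1.0, -0.0]
force: [0.4, -0.1, -2.4]
finger_gap: 0.255
t: 28.27
tcp_pos: [0.4586, -0.148, 0.166]
tcp_rot: [-0.0, -0.024, 1.0, -0.0]
force: [0.7, 0.4, -2.5]
finger_gap: 0.255
t: 28.77
tcp_pos: [0.4408, -0.2408, 0.1657]
tcp_rot: [-0.0, -0.023, 1.0, 0.0]
force: [-0.0, 0.8, -2.4]
finger_gap: 0.251
turn [ 0.0108 -0.0068 -0.0628] shift after turn [ 0.0123 -0.8105  0.0245]
[ 0.5535 -0.2588  0.0536  0.0602] [[0.3, 0.9], [-0.7, 0.5], [-0.8, 0.3], [-0.6, -1.4], [0.5, -0.2], [0.4, -0.5], [0.1, -1.0], [0.4, 0.8], [0.1, 0.2]]
```

View pics/k.png

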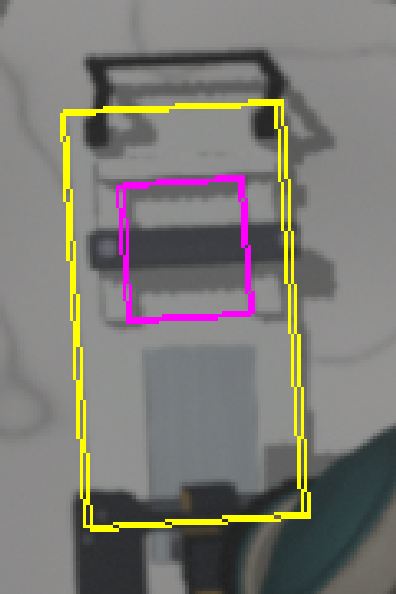

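The wireframe fits the cutter bed and guides within about 1 px. The plate is held just in front of them at (200,440). I'll finish the alignment and lower it.

```bash
python3 -m jog '[[0.1,[0,-0.4,0],[0,0,0]],[0.1,[0,-0.39,0],[0,0,-0.06]],[0.1,[0,0,0.5],[0,0,0]],[0.1,[0,0,0.8],[0,0,0]],[0.1,[0,0,0.8],[0,0,0]],[0.1,[0,0,0.8],[0,0,0]],[0.1,[0,0,0.7],[0,0,0]],[0.1,[0,0,0.4],[0,0,0]]]'
python3 -m jog '[[0.1,[0,0,0.1],[0,0,0]],[0.1,[0,0,0],[0,0,0]],[0.1,[0,0,0],[0,0,0]],[0.1,[0,0,0],[0,0,0]]]'
python3 goto.py .4417 -.2648 .034 .0536 / .5415 -.2594 .034 .0536
```

```text
t: 29.48
tcp_pos: [0.4423, -0.2635, 0.0436]
tcp_rot: [-0.001, -0.027, 1.0, 0.001]
force: [0.0, 0.3, -1.9]
finger_gap: 0.253
t: 29.82
tcp_pos: [0.4441, -0.2647, 0.0439]
tcp_rot: [0.001, -0.027, 1.0, -0.001]
force: [-0.2, -0.8, -2.6]
finger_gap: 0.248
turn [-0.0242  0.0278  0.0031] shift after turn [0.0792 0.0018 0.3314]
turn [0. 0. 0.] shift after turn [-3.3315  0.0015  0.    ]
```

```bash
python3 -m jog '[[0.1,[0,0,0.1],[0,0,0]],[0.1,[0,0,0.1],[0,0,0]],[0.1,[0,0,0],[0,0,0]],[0.1,[0,0,0],[0,0,0]]]'
python3 -m jog '[[0.1,[0,0,0.05],[0,0,0]],[0.1,[0,0,0],[0,0,0]]]'
python3 -m jog '[[0.1,[0,0,0.04],[0,0,0]],[0.1,[0,0,0],[0,0,0]]]'
python3 -m jog '[[0.1,[0,0,0.03],[0,0,0]],[0.1,[0,0,0],[0,0,0]]]'
```

```text
t: 30.15
tcp_pos: [0.443, -0.2638, 0.0369]
tcp_rot: [0.0, -0.027, 1.0, 0.0]
force: [-1.2, -0.4, -2.1]
finger_gap: 0.251
t: 30.32
tcp_pos: [0.443, -0.2639, 0.0352]
tcp_rot: [-0.0, -0.027, 1.0, 0.0]
force: [-0.8, -0.2, -2.2]
finger_gap: 0.247
t: 30.48
tcp_pos: [0.4431, -0.264, 0.0341]
tcp_rot: [0.0, -0.027, 1.0, -0.0]
force: [0.6, 0.3, -3.2]
finger_gap: 0.254
t: 30.65
tcp_pos: [0.4432, -0.264, 0.0341]
tcp_rot: [0.0, -0.027, 1.0, -0.0]
force: [-1.8, 1.3, 4.3]
finger_gap: 0.253
```

```bash
python3 -m jog '[[0.1,[-0.15,-0.02,-0.03],[0,0,0]],[0.1,[-0.3,0,0],[0,0,0]],[0.1,[-0.3,0,0],[0,0,0]],[0.1,[-0.3,0,0],[0,0,0]],[0.1,[-0.3,0,0],[0,0,0]],[0.1,[-0.3,0,0],[0,0,0]],[0.1,[-0.3,0,0],[0,0,0]],[0.1,[0,0,0],[0,0,0]]]'
python3 goto.py .5415 -.2594 .034 .0536
python3 - <<'E'
from h import *
c=Cam("top");f=c.grab()
p=(.5535,-.2588,.0536,0)
cv2.imwrite("pics/k2.png",cv2.resize(f[200:380,400:520],None,fx=3.3,fy=3.3,interpolation=cv2.INTER_CUBIC))
E
```

```text
t: 31.32
tcp_pos: [0.5041, -0.2617, 0.0341]
tcp_rot: [0.001, -0.027, 1.0, -0.0]
force: [0.5, -0.0, -2.1]
finger_gap: 0.251
turn [-0.0122  0.0323  0.0108] shift after turn [-1.2477  0.0082  0.0032]
```

View pics/k2.png

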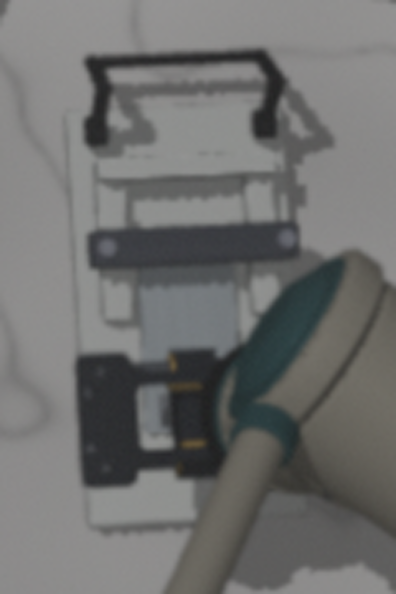

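The plate is centred between the guides at x 140–240 and entering under the beam. I'll continue to the stop.

```bash
python3 -m jog '[[0.1,[-0.25,0,0],[0,0,0]],[0.1,[-0.25,0,0],[0,0,0]],[0.1,[-0.25,0,0],[0,0,0]],[0.1,[-0.2,0,0],[0,0,0]],[0.1,[-0.1,0,0],[0,0,0]],[0.1,[0,0,0],[0,0,0]],[0.1,[0,0,0],[0,0,0]]]'
python3 -m jog '[[0.1,[-0.07,0,0],[0,0,0]],[0.1,[-0.05,0,0],[0,0,0]],[0.1,[0,0,0],[0,0,0]]]'
python3 -m jog '[[0.1,[-0.05,0,0],[0,0,0]],[0.1,[0,0,0],[0,0,0]]]'
python3 -m jog '[[0.1,[-0.05,0,0],[0,0,0]],[0.1,[0,0,0],[0,0,0]]]'
python3 goto.py .5415 -.2594 .034 .0536
```

```text
t: 31.95
tcp_pos: [0.5334, -0.2597, 0.0341]
tcp_rot: [0.0, -0.027, 1.0, -0.0]
force: [0.8, 0.2, -1.3]
finger_gap: 0.253
t: 32.2
tcp_pos: [0.5366, -0.2594, 0.0341]
tcp_rot: [0.0, -0.027, 1.0, 0.0]
force: [-0.1, 0.2, -1.2]
finger_gap: 0.256
t: 32.37
tcp_pos: [0.5381, -0.2594, 0.0341]
tcp_rot: [0.0, -0.027, 1.0, 0.0]
force: [-0.4, -0.7, -1.0]
finger_gap: 0.25
t: 32.53
tcp_pos: [0.5398, -0.2593, 0.0341]
tcp_rot: [0.0, -0.027, 1.0, 0.0]
force: [-0.8, 0.5, -1.7]
finger_gap: 0.251
turn [ 0.0008  0.0044 -0.0026] shift after turn [-0.058  -0.0051  0.0038]
```

```bash
for i in 1; do python3 -m jog '[[0.1,[-0.05,0,0],[0,0,0]],[0.1,[0,0,0],[0,0,0]]]'
python3 -m jog '[[0.1,[-0.05,0,0],[0,0,0]],[0.1,[0,0,0],[0,0,0]]]'
python3 -m jog '[[0.1,[-0.05,0,0],[0,0,0]],[0.1,[0,0,0],[0,0,0]]]'; done
```

```text
t: 32.7
tcp_pos: [0.5408, -0.2593, 0.0341]
tcp_rot: [-0.0, -0.027, 1.0, 0.0]
force: [-1.1, -0.8, -0.5]
finger_gap: 0.252
t: 32.87
tcp_pos: [0.5408, -0.2593, 0.0341]
tcp_rot: [-0.002, -0.027, 1.0, 0.0]
force: [-5.3, -0.3, 2.3]
finger_gap: 0.25
t: 33.03
tcp_pos: [0.5408, -0.2593, 0.0342]
tcp_rot: [-0.003, -0.027, 1.0, 0.0]
force: [-9.2, -0.8, 4.6]
finger_gap: 0.254
```

```bash
python3 -m jog '[[0.1,[0.1,0,0],[0,0,0]],[0.55,[0,0,0],[0,0,0]],[0.55,[0,0,0],[0,0,0]],[0.55,[0,0,0],[0,0,0]],[0.55,[0,0,0],[0,0,0]],[0.55,[0,0,0],[0,0,0]],[0.55,[0,0,0],[0,0,0]],[0.55,[0,0,-0.2],[0,0,0]]]' 20
python3 -m jog '[[0.6,[0,0,-0.5],[0,0,0]],[0.7,[0,0,-1],[0,0,0]],[0.7,[0,0,-1],[0,0,0]],[0.7,[0,0,-1],[0,0,0]],[0.7,[0,0,-1],[0,0,0]],[0.7,[0,0,-0.4],[0,0,0.4]],[0.7,[0,0,0],[0,0,0.4]],[0.7,[0,0,0],[0,0,0]]]'
python3 goto.py .4352 .0175 .187 -.005
```

```text
t: 33.7
tcp_pos: [0.5404, -0.2587, 0.0393]
tcp_rot: [-0.001, -0.027, 1.0, 0.001]
force: [-0.2, 0.5, -0.3]
finger_gap: 0.548
t: 34.37
tcp_pos: [0.5417, -0.2596, 0.1891]
tcp_rot: [0.001, 0.001, 1.0, -0.001]
force: [-0.0, -0.4, -0.7]
finger_gap: 0.698
turn [-0.0241  0.0423  0.0323] shift after turn [3.596  9.2194 0.0703]
```

```bash
python3 -m jog '[[0.7,[0.36,0.9,0],[0,0,0]],[0.7,[0.36,0.9,0],[0,0,0]],[0.7,[0.36,0.9,0],[0,0,0]],[0.7,[0.36,0.9,0],[0,0,0]],[0.7,[0.36,0.9,0],[0,0,0]],[0.7,[0.36,0.9,0],[0,0,0]],[0.7,[0.36,0.9,0],[0,0,0]],[0.7,[0.36,0.9,0],[0,0,0]]]'
python3 -m jog '[[0.7,[0.36,0.9,0],[0,0,0]],[0.7,[0.34,0.9,0],[0,0,0]],[0.7,[0,0.2,0],[0,0,0]],[0.7,[0,0,0],[0,0,0]],[0.7,[0,0,0],[0,0,0]],[0.7,[0,0,0],[0,0,0]]]'
python3 goto.py .4352 .0175 .187 -.005 / .4352 .0175 .055 -.005
python3 - <<'E'
from h import *
c=Cam("top");f=c.grab()
g=f.copy();wire(g,c,(.5835,-.2572,.0536,.016),box(-.055,.055,-.028,.028,0,.008),(255,0,255))
a=[cv2.resize(x[200:380,400:520],None,fx=3.3,fy=3.3,interpolation=cv2.INTER_CUBIC) for x in(f,g)]
cv2.imwrite("pics/k3.png",np.hstack(a))
E
```

```text
t: 35.03
tcp_pos: [0.4539, -0.0417, 0.1867]
tcp_rot: [-0.001, 0.001, 1.0, 0.0]
force: [0.4, -0.1, 0.7]
finger_gap: 0.697
t: 35.53
tcp_pos: [0.4349, 0.016, 0.1871]
tcp_rot: [0.0, 0.001, 1.0, -0.0]
force: [0.1, -1.1, 0.3]
finger_gap: 0.7
turn [-0.01    0.0033  0.0334] shift after turn [-0.0084  0.0498  0.0022]
turn [0. 0. 0.] shift after turn [0.  0.  4.4]
```

View pics/k3.png

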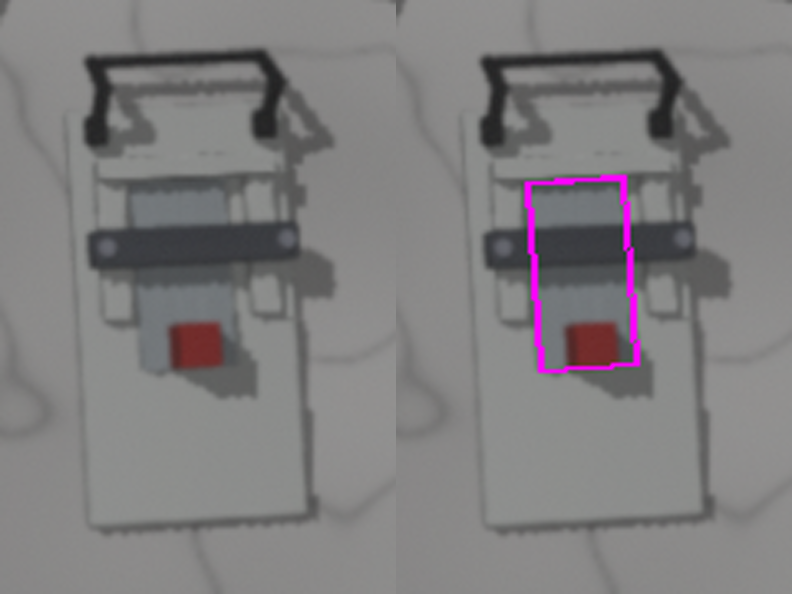

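The plate matches the fully-home outline within a pixel or so, under the beam with the block outside. Next I'll return the honey bar.

```bash
python3 -m jog '[[0.7,[0,0.05,0.4],[0,0,0]],[0.7,[0,0,0.8],[0,0,0]],[0.7,[0,0,0.8],[0,0,0]],[0.7,[0,0,0.8],[0,0,0]],[0.7,[0,0,0.8],[0,0,0]],[0.7,[0,0,0.5],[0,0,0]],[0.7,[0,0,0.25],[0,0,0]],[0.7,[0,0,0],[0,0,0]]]'
python3 -m jog '[[0.2,[0,0,0],[0,0,0]],[0.2,[0,0,0],[0,0,0]],[0.2,[0,0,0],[0,0,0]],[0.2,[0,0,0],[0,0,0]],[0.2,[0,0,0],[0,0,0]],[0.2,[0,0,0],[0,0,0]],[0.2,[0,0,0],[0,0,0]],[0.2,[0,0,0],[0,0,0]]]' 20
python3 -m jog '[[0.2,[0,0,-0.3],[0,0,0]],[0.2,[0,0,-0.6],[0,0,0]],[0.2,[0,0,-0.8],[0,0,0]],[0.2,[0,0,-0.8],[0,0,0]],[0.2,[0,0,-0.8],[0,0,0]],[0.2,[0,0,-0.6],[0,0,0]],[0.2,[0,0,-0.4],[0,0,0]],[0.2,[0,0,0],[0,0,0]]]'
python3 -m jog '[[0.2,[0,0,0],[0,0,0.5]],[0.2,[0,0,0],[0,0,0.5]],[0.2,[0,0,0],[0,0,0.4]],[0.2,[0,0,0],[0,0,0]]]'
python3 goto.py .4785 .2802 .187 -.1
```

```text
t: 36.25
tcp_pos: [0.4334, 0.0177, 0.0551]
tcp_rot: [-0.002, 0.002, 1.0, 0.0]
force: [-0.4, 0.5, -0.1]
finger_gap: 0.7
t: 36.92
tcp_pos: [0.4348, 0.0183, 0.0573]
tcp_rot: [0.001, 0.001, 1.0, -0.0]
force: [-0.4, -1.3, 5.9]
finger_gap: 0.363
t: 37.58
tcp_pos: [0.4357, 0.0185, 0.1882]
tcp_rot: [0.002, 0.001, 1.0, -0.0]
force: [0.5, 0.6, -1.6]
finger_gap: 0.36
t: 37.92
tcp_pos: [0.4332, 0.0187, 0.1846]
tcp_rot: [-0.001, 0.05, 0.999, 0.0]
force: [-0.1, 0.4, -2.2]
finger_gap: 0.362
turn [ 0.0052 -0.0357 -0.0071] shift after turn [-0.6319  8.8224 -0.0808]
```

```bash
python3 -m jog '[[0.2,[-0.04,0.45,0],[0,0,0]],[0.2,[-0.06,0.85,0],[0,0,0]],[0.2,[-0.06,0.85,0],[0,0,0]],[0.2,[-0.06,0.85,0],[0,0,0]],[0.2,[-0.06,0.85,0],[0,0,0]],[0.2,[-0.06,0.85,0],[0,0,0]],[0.2,[-0.06,0.85,0],[0,0,0]],[0.2,[-0.06,0.85,0],[0,0,0]]]'
python3 -m jog '[[0.2,[-0.06,0.85,0],[0,0,0]],[0.2,[-0.06,0.85,0],[0,0,0]],[0.2,[-0.05,0.5,0],[0,0,0]],[0.2,[0,0.22,0],[0,0,0]],[0.2,[0,0,0],[0,0,0]],[0.2,[0,0,0],[0,0,0]],[0.2,[0,0,0],[0,0,0]],[0.2,[0,0,0],[0,0,0]]]'
python3 goto.py .4785 .2802 .068 -.1
```

```text
t: 38.58
tcp_pos: [0.4665, 0.2093, 0.1847]
tcp_rot: [-0.001, 0.05, 0.999, -0.0]
force: [-0.6, -0.1, -2.1]
finger_gap: 0.363
t: 39.25
tcp_pos: [0.4793, 0.2786, 0.1857]
tcp_rot: [-0.0, 0.051, 0.999, -0.0]
force: [0.8, 0.5, -2.6]
finger_gap: 0.359
turn [-0.0085 -0.0032 -0.0179] shift after turn [0.0319 0.0506 3.9235]
```

```bash
python3 -m jog '[[0.2,[0.03,0.04,0.5],[0,0,0]],[0.2,[0,0,0.7],[0,0,0]],[0.2,[0,0,0.8],[0,0,0]],[0.2,[0,0,0.8],[0,0,0]],[0.2,[0,0,0.6],[0,0,0]],[0.2,[0,0,0.4],[0,0,0]],[0.2,[0,0,0.1],[0,0,0]],[0.2,[0,0,0],[0,0,0]]]'
python3 -m jog '[[0.2,[0,0,0.04],[0,0,0]],[0.2,[0,0,0],[0,0,0]],[0.2,[0,0,0],[0,0,0]]]'
python3 -m jog '[[0.2,[0,0,0.04],[0,0,0]],[0.2,[0,0,0],[0,0,0]]]'
python3 -m jog '[[0.2,[0,0,0.04],[0,0,0]],[0.2,[0,0,0],[0,0,0]]]'
python3 goto.py .4785 .2802 .068 -.1
```

```text
t: 39.92
tcp_pos: [0.4782, 0.2802, 0.0681]
tcp_rot: [-0.001, 0.051, 0.999, -0.0]
force: [0.1, 0.3, -1.4]
finger_gap: 0.362
t: 40.17
tcp_pos: [0.4795, 0.2814, 0.0686]
tcp_rot: [0.001, 0.05, 0.999, 0.001]
force: [0.1, 0.3, -1.3]
finger_gap: 0.36
t: 40.33
tcp_pos: [0.479, 0.2813, 0.0667]
tcp_rot: [0.0, 0.05, 0.999, 0.0]
force: [0.4, -0.7, -1.1]
finger_gap: 0.362
t: 40.5
tcp_pos: [0.479, 0.2814, 0.0654]
tcp_rot: [0.0, 0.05, 0.999, 0.0]
force: [-0.7, -0.1, 0.8]
finger_gap: 0.359
turn [0.0067 0.0096 0.0011] shift after turn [ 0.0118 -0.0399 -0.0873]
```

```bash
python3 -m jog '[[0.2,[0,0,0.02],[0,0,0]],[0.7,[0,0,0],[0,0,0]],[0.7,[0,0,0],[0,0,0]],[0.7,[0,0,0],[0,0,0]],[0.7,[0,0,0],[0,0,0]],[0.7,[0,0,0],[0,0,0]],[0.7,[0,0,-0.4],[0,0,0]],[0.7,[0,0,-0.8],[0,0,0]]]'
python3 -m jog '[[0.7,[0,0,-1],[0,0,0]],[0.7,[0,0,-1],[0,0,0]],[0.7,[0,0,-0.8],[0,0,0]],[0.7,[0,0,0],[0,0,-0.7]],[0.7,[0,0,0],[0,0,-0.75]],[0.7,[0,0,0],[0,0,0]]]'
python3 goto.py .5135 .019 .187 0
```

```text
t: 41.17
tcp_pos: [0.4765, 0.2801, 0.0981]
tcp_rot: [-0.003, 0.05, 0.999, -0.001]
force: [0.0, -0.1, -0.9]
finger_gap: 0.698
t: 41.67
tcp_pos: [0.4789, 0.2813, 0.1851]
tcp_rot: [0.001, -0.001, 1.0, 0.0]
force: [-0.6, -0.2, -0.6]
finger_gap: 0.704
turn [0.0083 0.0167 0.0282] shift after turn [-1.1518 -8.7419 -0.0637]
```

```bash
python3 -m jog '[[0.7,[-0.12,-0.9,0],[0,0,0]],[0.7,[-0.12,-0.9,0],[0,0,0]],[0.7,[-0.12,-0.9,0],[0,0,0]],[0.7,[-0.12,-0.9,0],[0,0,0]],[0.7,[-0.12,-0.9,0],[0,0,0]],[0.7,[-0.12,-0.9,0],[0,0,0]],[0.7,[-0.12,-0.9,0],[0,0,0]],[0.7,[-0.12,-0.9,0],[0,0,0]]]'
python3 -m jog '[[0.7,[-0.12,-0.9,0],[0,0,0]],[0.7,[-0.07,-0.64,0],[0,0,0]],[0.7,[0,0,0],[0,0,0]],[0.7,[0,0,0],[0,0,0]],[0.7,[0,0,0],[0,0,0]]]'
python3 goto.py .5135 .019 .187 0
```

```text
t: 42.33
tcp_pos: [0.5075, 0.0639, 0.184]
tcp_rot: [-0.0, 0.0, 1.0, 0.0]
force: [1.3, 0.2, 0.2]
finger_gap: 0.698
t: 42.75
tcp_pos: [0.5132, 0.0197, 0.1841]
tcp_rot: [-0.0, -0.0, 1.0, 0.001]
force: [1.5, 0.0, -0.8]
finger_gap: 0.702
turn [ 0.0145 -0.0115  0.0051] shift after turn [-0.0107 -0.0239 -0.0953]
```

```bash
python3 -m jog '[[0.7,[0,0,0.4],[0,0,0]],[0.7,[0,0,0.8],[0,0,0]],[0.7,[0,0,0.8],[0,0,0]],[0.7,[0,0,0.8],[0,0,0]],[0.7,[0,0,0.7],[0,0,0]],[0.7,[0,0,0.5],[0,0,0]],[0.7,[0,0,0.25],[0,0,0]],[0.7,[0,0,0],[0,0,0]]]'
python3 -m jog '[[0.2,[0,0,0],[0,0,0]],[0.2,[0,0,0],[0,0,0]],[0.2,[0,0,0],[0,0,0]],[0.2,[0,0,0],[0,0,0]],[0.2,[0,0,0],[0,0,0]],[0.2,[0,0,0],[0,0,0]],[0.2,[0,0,0],[0,0,0]],[0.2,[0,0,0],[0,0,0]]]' 20
python3 -m jog '[[0.2,[0,0,-0.3],[0,0,0]],[0.2,[0,0,-0.6],[0,0,0]],[0.2,[0,0,-0.8],[0,0,0]],[0.2,[0,0,-0.8],[0,0,0]],[0.2,[0,0,-0.8],[0,0,0]],[0.2,[0,0,-0.6],[0,0,0]],[0.2,[0,0,-0.4],[0,0,0]],[0.2,[0,0,0],[0,0,0]]]'
python3 -m jog '[[0.2,[0,0,0],[0,0,0.5]],[0.2,[0,0,0],[0,0,0.5]],[0.2,[0,0,0],[0,0,0.5]],[0.2,[0,0,0],[0,0,0]]]'
python3 goto.py .5400 .3272 .187 -.103
```

```text
t: 43.42
tcp_pos: [0.512, 0.0203, 0.0554]
tcp_rot: [-0.002, -0.001, 1.0, 0.0]
force: [-0.6, 0.2, 0.6]
finger_gap: 0.702
t: 44.08
tcp_pos: [0.514, 0.0188, 0.0576]
tcp_rot: [0.001, -0.0, 1.0, -0.0]
force: [-0.3, -0.5, 5.1]
finger_gap: 0.361
t: 44.75
tcp_pos: [0.515, 0.0189, 0.1888]
tcp_rot: [0.003, -0.001, 1.0, -0.0]
force: [-0.4, -0.2, -2.0]
finger_gap: 0.36
t: 45.08
tcp_pos: [0.5126, 0.0191, 0.1848]
tcp_rot: [-0.001, 0.052, 0.999, 0.0]
force: [-0.5, 0.1, -2.5]
finger_gap: 0.364
turn [ 0.0025 -0.0361 -0.0173] shift after turn [ 0.1461 10.3084 -0.074 ]
```

```bash
python3 -m jog '[[0.2,[0.01,0.45,0],[0,0,0]],[0.2,[0.01,0.85,0],[0,0,0]],[0.2,[0.01,0.85,0],[0,0,0]],[0.2,[0.01,0.85,0],[0,0,0]],[0.2,[0.01,0.85,0],[0,0,0]],[0.2,[0.01,0.85,0],[0,0,0]],[0.2,[0.01,0.85,0],[0,0,0]],[0.2,[0.01,0.85,0],[0,0,0]]]'
python3 -m jog '[[0.2,[0.02,0.85,0],[0,0,0]],[0.2,[0.02,0.85,0],[0,0,0]],[0.2,[0.02,0.85,0],[0,0,0]],[0.2,[0,0.75,0],[0,0,0]],[0.2,[0,0.4,0],[0,0,0]],[0.2,[0,0.2,0],[0,0,0]],[0.2,[0,0,0],[0,0,0]],[0.2,[0,0,0],[0,0,0]]]'
python3 goto.py .5400 .3272 .187 -.103
```

```text
t: 45.75
tcp_pos: [0.5303, 0.2113, 0.185]
tcp_rot: [-0.001, 0.051, 0.999, -0.0]
force: [-0.5, 0.5, -1.2]
finger_gap: 0.359
t: 46.42
tcp_pos: [0.541, 0.3258, 0.1855]
tcp_rot: [-0.0, 0.052, 0.999, -0.001]
force: [-0.6, -0.3, -1.9]
finger_gap: 0.36
turn [-0.0217 -0.0111 -0.0048] shift after turn [ 0.0387  0.0426 -0.0499]
```

```bash
python3 -m jog '[[0.2,[0.04,0.03,0.5],[0,0,0]],[0.2,[0,0,0.7],[0,0,0]],[0.2,[0,0,0.8],[0,0,0]],[0.2,[0,0,0.8],[0,0,0]],[0.2,[0,0,0.6],[0,0,0]],[0.2,[0,0,0.4],[0,0,0]],[0.2,[0,0,0.1],[0,0,0]],[0.2,[0,0,0],[0,0,0]]]'
python3 -m jog '[[0.2,[0,0,0.04],[0,0,0]],[0.2,[0,0,0.04],[0,0,0]],[0.2,[0,0,0],[0,0,0]]]'
python3 -m jog '[[0.2,[0,0,0.04],[0,0,0]],[0.2,[0,0,0],[0,0,0]]]'
python3 goto.py .5400 .3272 .187 -.103
```

```text
t: 47.08
tcp_pos: [0.5397, 0.3262, 0.0682]
tcp_rot: [-0.001, 0.052, 0.999, -0.001]
force: [0.3, -0.5, -1.5]
finger_gap: 0.361
t: 47.33
tcp_pos: [0.5409, 0.3278, 0.0676]
tcp_rot: [0.001, 0.052, 0.999, 0.0]
force: [-0.1, 0.5, -2.4]
finger_gap: 0.358
t: 47.5
tcp_pos: [0.5404, 0.3279, 0.0658]
tcp_rot: [0.0, 0.052, 0.999, 0.0]
force: [0.2, 0.0, -1.9]
finger_gap: 0.36
turn [ 0.0068  0.0101 -0.0068] shift after turn [ 0.0104 -0.0254 -4.0399]
```

```bash
python3 -m jog '[[0.2,[0,0,0.04],[0,0,0]],[0.2,[0,0,0],[0,0,0]]]'
python3 -m jog '[[0.2,[0,0,0.03],[0,0,0]],[0.2,[0,0,0],[0,0,0]]]'
```

```text
t: 47.67
tcp_pos: [0.5404, 0.3279, 0.0656]
tcp_rot: [0.001, 0.052, 0.999, 0.0]
force: [-1.4, -0.6, 5.0]
finger_gap: 0.36
t: 47.83
tcp_pos: [0.5404, 0.328, 0.0656]
tcp_rot: [0.001, 0.052, 0.999, 0.0]
force: [-2.4, -1.3, 9.1]
finger_gap: 0.357
```

Green is down on its pad. I'll release it and go to violet.

```bash
python3 -m jog '[[0.2,[0,0,-0.03],[0,0,0]],[0.7,[0,0,0],[0,0,0]],[0.7,[0,0,0],[0,0,0]],[0.7,[0,0,0],[0,0,0]],[0.7,[0,0,0],[0,0,0]],[0.7,[0,0,0],[0,0,0]],[0.7,[0,0,-0.4],[0,0,0]],[0.7,[0,0,-0.8],[0,0,0]]]'
python3 -m jog '[[0.7,[0,0,-1],[0,0,0]],[0.7,[0,0,-1],[0,0,0]],[0.7,[0,0,-0.8],[0,0,0]],[0.7,[0,0,0],[0,0,-0.75]],[0.7,[0,0,0],[0,0,-0.75]],[0.7,[0,0,0],[0,0,0]]]'
python3 goto.py .5955 .0168 .187 0
python3 -m jog '[[0.7,[-0.15,-0.85,0],[0,0,0]],[0.7,[-0.15,-0.85,0],[0,0,0]],[0.7,[-0.15,-0.85,0],[0,0,0]],[0.7,[-0.15,-0.85,0],[0,0,0]],[0.7,[-0.15,-0.85,0],[0,0,0]],[0.7,[-0.15,-0.85,0],[0,0,0]],[0.7,[-0.15,-0.85,0],[0,0,0]],[0.7,[-0.15,-0.85,0],[0,0,0]]]'
python3 goto.py .5955 .0168 .187 0
```

```text
t: 48.5
tcp_pos: [0.538, 0.3267, 0.0973]
tcp_rot: [-0.003, 0.052, 0.999, -0.002]
force: [-0.4, 0.7, -0.9]
finger_gap: 0.698
t: 49.0
tcp_pos: [0.5404, 0.3279, 0.1847]
tcp_rot: [0.001, -0.001, 1.0, 0.0]
force: [0.4, -0.0, -0.4]
finger_gap: 0.7
turn [0.0072 0.0148 0.028 ] shift after turn [ -1.8352 -10.3687  -0.0753]
t: 49.67
tcp_pos: [0.5762, 0.1226, 0.1836]
tcp_rot: [-0.0, 0.0, 1.0, 0.0]
force: [0.4, -0.3, 0.0]
finger_gap: 0.701
turn [ 0.     -0.014  -0.0042] shift after turn [-0.6417 -3.5261 -0.114 ]
```

```bash
python3 -m jog '[[0.7,[-0.15,-0.85,0],[0,0,0]],[0.7,[-0.15,-0.85,0],[0,0,0]],[0.7,[-0.15,-0.85,0],[0,0,0]],[0.7,[-0.15,-0.7,0],[0,0,0]],[0.7,[-0.03,-0.32,0],[0,0,0]],[0.7,[0,0,0],[0,0,0]],[0.7,[0,0,0],[0,0,0]],[0.7,[0,0,0],[0,0,0]]]'
python3 goto.py .5955 .0168 .187 0
```

```text
t: 50.33
tcp_pos: [0.5951, 0.018, 0.1839]
tcp_rot: [-0.0, -0.001, 1.0, 0.001]
force: [0.4, -0.0, -0.2]
finger_gap: 0.701
turn [ 0.015  -0.0097  0.0206] shift after turn [-0.0147 -0.039  -0.102 ]
```

```bash
python3 -m jog '[[0.7,[0,-0.03,0.4],[0,0,0]],[0.7,[0,0,0.8],[0,0,0]],[0.7,[0,0,0.8],[0,0,0]],[0.7,[0,0,0.8],[0,0,0]],[0.7,[0,0,0.7],[0,0,0]],[0.7,[0,0,0.5],[0,0,0]],[0.7,[0,0,0.25],[0,0,0]],[0.7,[0,0,0],[0,0,0]]]'
python3 -m jog '[[0.2,[0,0,0],[0,0,0]],[0.2,[0,0,0],[0,0,0]],[0.2,[0,0,0],[0,0,0]],[0.2,[0,0,0],[0,0,0]],[0.2,[0,0,0],[0,0,0]],[0.2,[0,0,0],[0,0,0]],[0.2,[0,0,0],[0,0,0]],[0.2,[0,0,0],[0,0,0]]]' 20
python3 -m jog '[[0.2,[0,0,-0.3],[0,0,0]],[0.2,[0,0,-0.6],[0,0,0]],[0.2,[0,0,-0.8],[0,0,0]],[0.2,[0,0,-0.8],[0,0,0]],[0.2,[0,0,-0.8],[0,0,0]],[0.2,[0,0,-0.6],[0,0,0]],[0.2,[0,0,-0.4],[0,0,0]],[0.2,[0,0,0],[0,0,0]]]'
python3 -m jog '[[0.2,[0,0,0],[0,0,0.5]],[0.2,[0,0,0],[0,0,0.5]],[0.2,[0,0,0],[0,0,0.45]],[0.2,[0,0,0],[0,0,0]]]'
python3 goto.py .5275 .2202 .187 -.1
```

```text
t: 51.0
tcp_pos: [0.5939, 0.0173, 0.055]
tcp_rot: [-0.002, -0.001, 1.0, 0.0]
force: [0.1, -0.6, -0.6]
finger_gap: 0.701
t: 51.67
tcp_pos: [0.5959, 0.0158, 0.0574]
tcp_rot: [0.001, -0.001, 1.0, 0.0]
force: [-0.1, 1.6, 5.0]
finger_gap: 0.359
t: 52.33
tcp_pos: [0.597, 0.0157, 0.1888]
tcp_rot: [0.003, -0.001, 1.0, -0.0]
force: [-0.1, -0.2, -0.0]
finger_gap: 0.362
t: 52.67
tcp_pos: [0.5946, 0.0159, 0.1844]
tcp_rot: [-0.001, 0.05, 0.999, 0.0]
force: [0.8, 0.6, -1.9]
finger_gap: 0.362
turn [ 0.0004 -0.0346 -0.0092] shift after turn [ 2.905   6.5533 -0.0856]
```

```bash
python3 -m jog '[[0.2,[0.2,0.45,0],[0,0,0]],[0.2,[0.36,0.8,0],[0,0,0]],[0.2,[0.36,0.8,0],[0,0,0]],[0.2,[0.36,0.8,0],[0,0,0]],[0.2,[0.36,0.8,0],[0,0,0]],[0.2,[0.36,0.8,0],[0,0,0]],[0.2,[0.36,0.8,0],[0,0,0]],[0.2,[0.3,0.7,0],[0,0,0]]]'
python3 -m jog '[[0.2,[0.2,0.4,0],[0,0,0]],[0.2,[0.05,0.2,0],[0,0,0]],[0.2,[0,0,0],[0,0,0]],[0.2,[0,0,0],[0,0,0]],[0.2,[0,0,0],[0,0,0]],[0.2,[0,0,0],[0,0,0]]]'
python3 goto.py .5275 .2202 .187 -.1
```

```text
t: 53.33
tcp_pos: [0.5319, 0.2038, 0.1852]
tcp_rot: [-0.001, 0.049, 0.999, 0.0]
force: [0.8, -0.1, -0.3]
finger_gap: 0.358
t: 53.83
tcp_pos: [0.5287, 0.219, 0.1856]
tcp_rot: [0.0, 0.051, 0.999, -0.0]
force: [-0.2, 0.7, -1.4]
finger_gap: 0.358
turn [-0.0056  0.002  -0.0208] shift after turn [ 0.0434  0.035  -0.0469]
```

```bash
python3 -m jog '[[0.2,[0.04,0.03,0.5],[0,0,0]],[0.2,[0,0,0.7],[0,0,0]],[0.2,[0,0,0.8],[0,0,0]],[0.2,[0,0,0.8],[0,0,0]],[0.2,[0,0,0.6],[0,0,0]],[0.2,[0,0,0.4],[0,0,0]],[0.2,[0,0,0.1],[0,0,0]],[0.2,[0,0,0],[0,0,0]]]'
python3 -m jog '[[0.2,[0,0,0.04],[0,0,0]],[0.2,[0,0,0.04],[0,0,0]],[0.2,[0,0,0],[0,0,0]]]'
python3 -m jog '[[0.2,[0,0,0.04],[0,0,0]],[0.2,[0,0,0],[0,0,0]]]'
python3 -m jog '[[0.2,[0,0,0.03],[0,0,0]],[0.2,[0,0,0],[0,0,0]]]'
python3 goto.py .5275 .2202 .187 -.1
```

```text
t: 54.5
tcp_pos: [0.5269, 0.2202, 0.0678]
tcp_rot: [-0.001, 0.051, 0.999, -0.0]
force: [-0.1, 0.4, -1.1]
finger_gap: 0.362
t: 54.75
tcp_pos: [0.5279, 0.2212, 0.0671]
tcp_rot: [0.001, 0.05, 0.999, 0.0]
force: [0.2, -0.1, -1.5]
finger_gap: 0.364
t: 54.92
tcp_pos: [0.5273, 0.2212, 0.0655]
tcp_rot: [0.0, 0.05, 0.999, 0.0]
force: [-0.9, 0.3, -1.7]
finger_gap: 0.359
t: 55.08
tcp_pos: [0.5273, 0.2212, 0.0654]
tcp_rot: [0.001, 0.05, 0.999, 0.0]
force: [-2.3, -0.6, 4.6]
finger_gap: 0.358
turn [0.0046 0.0145 0.0014] shift after turn [-0.0085 -0.0331 -4.053 ]
```

Violet is down. I'll release it, retreat clear and check from the top.

```bash
python3 -m jog '[[0.2,[0,0,-0.02],[0,0,0]],[0.7,[0,0,0],[0,0,0]],[0.7,[0,0,0],[0,0,0]],[0.7,[0,0,0],[0,0,0]],[0.7,[0,0,0],[0,0,0]],[0.7,[0,0,0],[0,0,0]],[0.7,[0,0,-0.4],[0,0,0]],[0.7,[0,0,-0.8],[0,0,0]]]'
python3 -m jog '[[0.7,[0,0,-1],[0,0,0]],[0.7,[0,0,-1],[0,0,0]],[0.7,[0,0,-1],[0,0,0]],[0.7,[0.5,0,-0.2],[0,0,0]],[0.7,[1,0,0],[0,0,0]],[0.7,[1,0,0],[0,0,0]],[0.7,[1,0,0],[0,0,0]],[0.7,[1,0,0],[0,0,0]]]'
python3 -m jog '[[0.7,[1,0,0],[0,0,0]],[0.7,[1,0,0],[0,0,0]],[0.7,[0.5,0,0],[0,0,0]],[0.7,[0,0,0],[0,0,0]],[0.7,[0,0,0],[0,0,0]],[0.7,[0,0,0],[0,0,0]]]'
python3 - <<'E'
from h import *
c=Cam("top");f=c.grab();cv2.imwrite("pics/top3.png",f)
cv2.imwrite("pics/f1.png",np.hstack([cv2.resize(x,None,fx=4,fy=4,interpolation=cv2.INTER_CUBIC) for x in(f[235:380,120:240],f[235:380,415:495])]))
s=Cam("scene").grab();cv2.imwrite("pics/f2.png",s)
E
```

```text
t: 55.75
tcp_pos: [0.5247, 0.2204, 0.0983]
tcp_rot: [-0.003, 0.05, 0.999, -0.001]
force: [0.5, -0.9, -0.8]
finger_gap: 0.698
t: 56.42
tcp_pos: [0.3901, 0.2343, 0.1957]
tcp_rot: [-0.001, 0.05, 0.999, -0.0]
force: [0.1, 1.1, 0.8]
finger_gap: 0.701
t: 56.92
tcp_pos: [0.3198, 0.2423, 0.1969]
tcp_rot: [0.001, 0.05, 0.999, 0.0]
force: [0.1, -0.5, 0.2]
finger_gap: 0.7
```

View pics/f1.png

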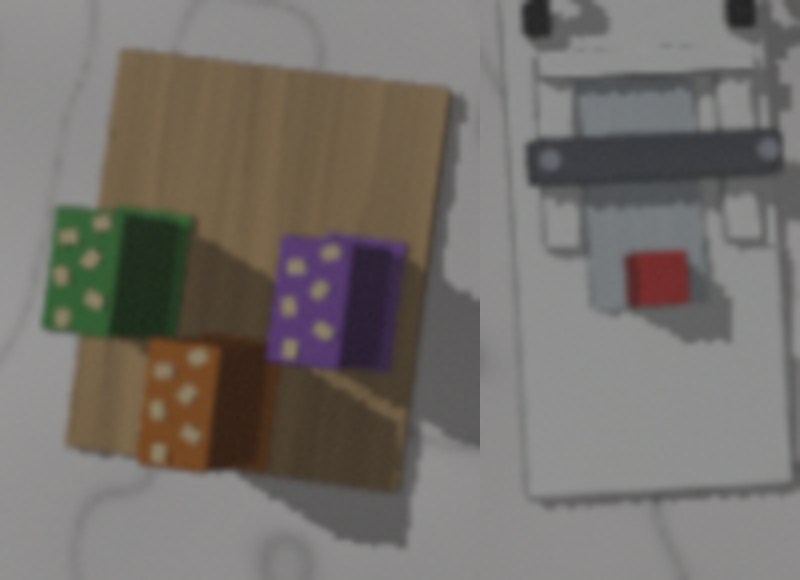

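View pics/f2.png

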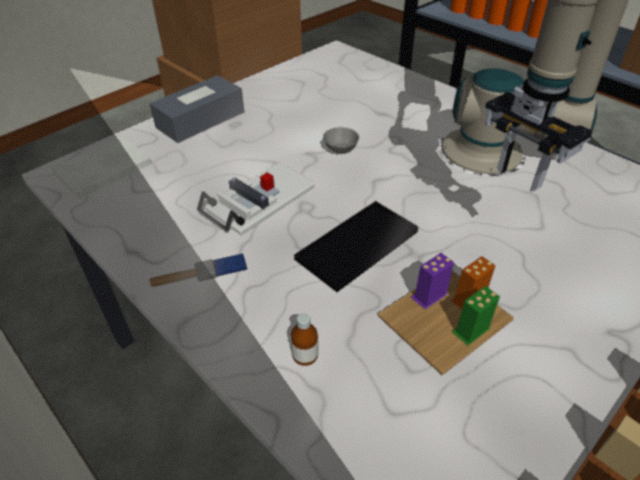

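All three bars stand upright on their own pads, the plate is home, and the bottle at (304,340) hasn't moved. One numeric check before handing in.

```bash
python3 - <<'E'
from h import *
c=Cam("top")
pads=dict(green=(.5398,.3273),violet=(.5275,.2200),honey=(.4783,.2802))
for n,uv in dict(green=[(58,206),(122,209),(110,336),(43,330)],violet=[(282,235),(351,240),(339,370),(267,360)],honey=[(152,337),(220,344),(207,470),(138,464)]).items():
    pts=[(.029,.017,.103),(.029,-.017,.103),(-.029,-.017,.103),(-.029,.017,.103)];u=(np.array(uv)+.5)/4-.5+(120,235)
    r=least_squares(lambda p:(c.proj(place([*p,0],pts))-u).ravel(),[.5,.25,0]).x
    print(n,r,"off pad mm",(r[:2]-pads[n])*1000,"yaw err",r[2]+.1)
E
python3 -c "
from rig import robot
print(robot.observe()['t'],robot.job_done())"
```

```text
green [ 0.5396  0.3297 -0.0726] off pad mm [-0.2201  2.3521] yaw err 0.027384286352124934
violet [ 0.5272  0.2235 -0.0863] off pad mm [-0.2532  3.4607] yaw err 0.013743701514551412
honey [ 0.4801  0.2828 -0.0831] off pad mm [1.7834 2.6226] yaw err 0.016876473705198708
the job is handed in; nothing more can be done
57.0167 None
```

I handed the job in at 57.0 s of the 144 s allowed. All three bars are back on their own pads and the gauge plate is home under the beam. `job_done` gives no verdict, so I'm going by my own last checks.

- **Sequence:** I moved honey, green and violet upright into the side tray. Then I slid the gauge plate in until it met the stop. The wrist force rose to about 9 N and the TCP stopped at x 0.5408, against 0.5415 expected. After releasing the plate I put each bar back on its pad.
- **Bars:** From the top camera, each bar is 2.4 to 3.5 mm from its pad's centre (limit 14 mm). Yaw error is under 0.03 rad (limit 0.25 rad). All three look upright.
- **Plate:** It matched the fully-home outline to about a pixel after I released it, and the final top view shows it unchanged.
- **Bottle and gripper:** The bottle looks unmoved, and the gripper is clear of everything.
- **Disagreement:** All three bars measured 2 to 3 mm to the +y side of their pads. The robot's own position reading when I released them was within about 1 mm of the pads. The gap is close to the camera's 2 mm calibration error. No check failed.

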